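Turn the stained-glass panel over for soldering its back

ROBOT

A 7-joint arm with a two-finger parallel gripper is mounted at the origin on the work surface. World frame = base frame: x ahead of the robot, y to its left, z up, the work surface at z = 0. Lengths are in m, angles in rad, forces in N, time in s.
With the tool pointing down it reaches from about 0.425 to 0.875 m from the base axis. Payload 4.7 kg.
Tool frame: the origin (TCP) lies between the finger pads; the fingertips stand 14 mm ahead of it and the grasp point (between the pads) lies 5 mm behind it; z points along the fingers, y is the line along which they close (so a half turn about z gives the same grasp; the last joint's range is limited). The gripper opens to 87 mm and grips with 3 to 60 N. Pads are 19 mm wide; open, the fingers measure 117 mm over their backs; the gripper's body (75 mm by 190 mm) begins 51 mm behind the grasp point.
Start: joints at [1.266, 0.321, -0.07, 1.45, 0.023, 1.371, -0.057], TCP at [0.204, -0.617, 0.237] pointing down, gripper open.
Joint ranges: [-2.86, 2.86], [-0.3, 2.09], [-1.38, 1.24], [0.06, 2.45], [-1.56, 4.7], [0.09, 2.05], [-2.69, 2.69]. Speed limits (rad/s): [2.57, 2.57, 3.14, 3.14, 3.14, 3.14, 3.14].

INTERFACE

Orientations are given as a rotation vector (axis times angle).
In Python, from bench import get_state, get_image, camera_params, close_job gives the robot as it stands. The module is installed in compiled form; this text tells all that it offers.
- The arm moves only by the tool arm_command, never from a script. Its argument "motion" is a list of rows, each a list of 5 numbers: the finger opening in mm, from 0 to 87, then the shift along the tool's x, y, z in mm, then the turn about the tool's z in degrees. In form: [[gripper, x, y, z, spin], ...]. A call has 1 to 5 rows; each row is the pose to reach, as a shift and turn from the pose commanded when the call began, along the tool's axes at that moment; what a row does not reach only later rows make up. A row lasts 1/12 s, in which the tool goes at most 41.7 mm and 7.16 degrees, less where a joint would pass 70% of its speed; a pose out of reach is approached as far as the arm can. A call with a gripper value outside its range is refused whole. The fingers move at their own pace and stop on an object; "newtons" is the grip in N (left out, the last holds). Time passes only in rows, so rows that repeat a pose let the fingers close. It gives the time, the measured TCP pose, the force, the opening and the grip force at its end, in the units of the state.
- get_state(): the state, without advancing time (a new reading comes with each control period).
- get_image(name): name is "scene" or "top" or "wrist"; returns (picture, depth): 400x640x3 uint8, red, green, blue; 400x640 float32, m along the optical axis (not along the pixel's ray), 0 where there is no reading.
- camera_params(name): a dict with "intrinsics" (3x3 intrinsics, pixels), "D" ([k1, k2, p1, p2, k3] as OpenCV has them; the pictures are not rectified), "extrinsics" (4x4, takes a point from camera to world coordinates). Camera axes: x right, y down, z forward; pixel columns grow to the right and rows downward; lengths in m; the calibration is good to about 2 mm. A picture is of the moment at which its call begins: read the wrist's pose just before it. camera_params takes no time and is no camera call; for the wrist camera it gives the pose at the moment of the call.
- close_job(): hands the job in; it is judged then, once.
The state is a dict: "time": time; "joint_positions": joint angles; "qd": joint speeds; "joint_torque": joint torques, N m; "position": TCP position; "tool_rot": TCP orientation; "ft_force": force on the tool from outside, world axes, zero at the start; "torque": the same for the moment, N m; "grip_width": opening from 0.0 (shut) to 1.0 (fully open); "grip_force": force on a finger pad.
Only numpy, scipy, OpenCV 4.12 (cv2) and the standard library are available. Lean on these libraries where they do the work, as an engineer would, in place of code of your own. Each camera call takes 0.05 s, during which the arm holds its last target. There are 200 camera calls.

TASK

The panel's front is soldered and its back is next: turn the panel over, like a page across the white ridge, so that it lies flat on the dark bed of the block with its copper back up, and slide it so that its long edge is snug along the whole aluminium rail. It is glass: let it down gently, never let it fall or slap down, and leave everything else on the bench where it is.

Things in the scene. Friction and masses are not known exactly. Their poses are not given: they have to be found in the camera images.
- panel: stained-glass panel, a stiff slab 110 mm (its x) by 130 mm (its y) by 8 mm (its z), 0.22 to 0.35 kg. Origin at the slab's centre, mid-thickness. +z comes out of the finished front (silver seams and border), -z out of the back (copper seams and border); both show teal, amber, plum and green panes. It starts front up on the pale bed, its y within 0.04 rad of the block's y
- jut_edge (a point): middle of the panel's -y edge, mid-thickness. At the start this edge juts 43 to 53 mm out past the end of the pale bed, its underside 60 mm above the table; the +y edge is 4 to 14 mm short of the ridge
- block: fixed wooden turning block, a pale and a dark bed at one height (z 60 mm), each x -80 to +80 mm, with a ridge between. Origin on the table under the ridge, mid-width; x away from the robot, y along the block to the left (from the pale to the dark bed), z up; its yaw varies within 0.35 rad. A panel laid on the dark bed beside the ridge juts some 40 mm past the bed's +y end
- pale_bed (a point): centre of the pale plywood bed's top: the bed is y -95 to -4 mm in the block frame, top at z 60 mm
- dark_bed (a point): centre of the dark wooden bed's top: the bed is y +4 to +95 mm in the block frame, top at z 60 mm
- ridge (a point): middle of the top of the white ridge between the beds, 8 mm wide (y -4 to +4), 6 mm high, over the block's whole x width (block frame 0, 0, 66 mm); axes as the block's. The panel's lower edge slides on the smooth beds but is stopped by the ridge, and has to be lifted over it
- rail_face (a point): middle of that face of the aluminium rail which looks towards the robot (block frame x 66, y 49.5, z 67 mm). The rail stands on the far side of the dark bed: x 66 to 80, y 4 to 95 mm, 14 mm above the bed; axes as the block's
- flux_jar: small amber jar with black lid, 48 mm across, 62 mm tall, standing on the table beyond the block, its centre 125 to 145 mm from the block origin in the block x; origin at the centre of its foot; leave alone
- foil_roll: flat copper ring (roll of foil), 68 mm across, 12 mm high, lying beyond the block; origin at the centre of its underside; leave alone
- solder_spool: aluminium spool standing on the bench, 60 mm across, 50 mm tall; origin at the centre of its foot; leave alone
- pliers: pliers with red handles lying on the bench, about 175 mm long; origin near the middle, on the underside; leave alone
Mind the look-alikes: they are no part of the job. What is shaped like the panel but purple is not meant.

How it is judged:
By the outcome, as a careful person would: the job done as asked, in the order asked, and still so for the second after the job is handed in, with the robot touching nothing.
It also fails if it takes over 67 s, if anything falls off the work surface, if the arm or the gripper's body presses on something with over 40 N, if the wrist force passes 120 N, or if a joint passes its speed limit or range.

## Working session

There is one attempt and no reset: what is moved stays moved. The work goes in short steps, Python scripts to look and compute and a tool call to move; the robot and the scene stay as the last step left them, time stands still between calls to the robot, and variables do not carry over. Pictures are saved under pics/ and viewed, at most 10 in all, crops included, and the job is handed in when it is done.

Besides the shell and the picture viewer there is one more tool, called after "Request:" as name(argument=value, ...), one argument or row to a line, values as JSON. arm_command: Moves the arm, as the interface text tells. Its arguments: {"type":"object","properties":{"motion":{"type":"array"},"newtons":{"type":"number"}},"required":["motion"]}

```bash
mkdir -p pics
cat > h.py <<'E'
import numpy as np,cv2
from bench import *
def snap(n,f):
    im,d=get_image(n);cv2.imwrite('pics/'+f,im[:,:,::-1]);np.savez('pics/'+f+'.npz',im=im,d=d,E=camera_params(n)['extrinsics']);return im,d
def pts(n,d,E=None):
    c=camera_params(n);K=np.array(c['intrinsics']);E=np.array(c['extrinsics']) if E is None else E
    v,u=np.mgrid[0:400,0:640];p=cv2.undistortPoints(np.stack([u,v],-1).reshape(-1,1,2).astype(float),K,np.array(c['D'],float)).reshape(400,640,2)
    P=np.dstack([p*d[...,None],d]);return P@E[:3,:3].T+E[:3,3]
E
python3 - <<'E'
from h import *
s=get_state();print(s)
print(cv2.Rodrigues(np.array(s['tool_rot'],float))[0].round(3))
a,_=snap('top','t1.png');b,_=snap('scene','s1.png')
E
```

```text
{'time': 0.0, 'joint_positions': array([ 1.26608933,  0.32181346, -0.07005193,  1.45165859,  0.02261723,
        1.37077697, -0.0569034 ]), 'qd': array([ 0.00107579,  0.00070021, -0.00049032, -0.00045583,  0.00162977,
        0.00148623,  0.00181353]), 'joint_torque': array([-8.85932459e-04, -4.91290784e+01, -4.04230328e-01, -3.12524736e+01,
       -6.38586120e-02,  4.39903478e-02,  1.80799534e-04]), 'position': array([ 0.20350065, -0.61678317,  0.23547566]), 'tool_rot': array([-3.09996450e+00, -4.98372089e-01,  6.57002793e-04]), 'ft_force': array([ 0.86012196, -0.39848924, -0.87202641]), 'torque': array([ 0.00901868, -0.02101018, -0.02350064]), 'grip_force': 0.0, 'grip_width': 1.002344049511191}
[[ 0.95   0.313 -0.001]
 [ 0.313 -0.95   0.002]
 [-0.    -0.002 -1.   ]]
```

View pics/t1.png

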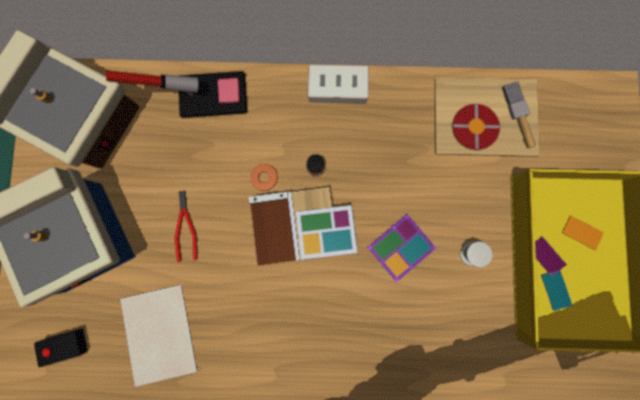

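View pics/s1.png

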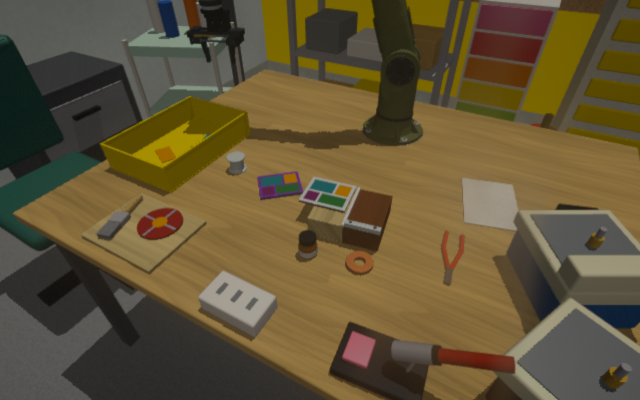

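Run:
```python
from h import *
z=np.load('pics/t1.png.npz');P=pts('top',z['d']);im=z['im'].astype(int);Z=P[...,2]
W=np.zeros((400,640),bool);W[180:275,240:368]=1
H=Z[W];print(np.histogram(H,bins=np.arange(-.01,.09,.005)))
def rect(m,n):
    m=cv2.morphologyEx(m.astype(np.uint8),cv2.MORPH_OPEN,np.ones((3,3)))
    k,l,st,_=cv2.connectedComponentsWithStats(m);i=1+st[1:,4].argmax();m=l==i
    q=P[m];r=cv2.minAreaRect((q[:,:2]*1000).astype(np.float32));print(n,m.sum(),r,np.median(q[:,2]));print(cv2.boxPoints(r).round(1).tolist());return m
rect(W&(Z>.05),'all')
dark=rect(W&(Z>.05)&(im.sum(2)<200)&(im[...,0]>im[...,2]+15)&(np.arange(640)[None]<297),'dark')
pan=rect(W&(Z>.063)&(np.arange(640)[None]>296),'panel')
hs=cv2.resize(z['im'][180:275,240:370],None,fx=6,fy=6,interpolation=cv2.INTER_CUBIC);cv2.imwrite('pics/c1.png',hs[:,:,::-1])
```

```text
(array([  35, 3199, 2200,   60,  141,    6,    0,    0,    0,    0,    0,
          0,    5, 1995, 1571, 2528,  306,   54,    0]), array([-0.01 , -0.005,  0.   ,  0.005,  0.01 ,  0.015,  0.02 ,  0.025,
        0.03 ,  0.035,  0.04 ,  0.045,  0.05 ,  0.055,  0.06 ,  0.065,
        0.07 ,  0.075,  0.08 ,  0.085]))
all 6488 ((540.3960571289062, 58.11634063720703), (160.6240692138672, 234.64732360839844), 8.79854679107666) 0.0628649111014416
[[443.1000061035156, 161.8000030517578], [479.0, -70.0999984741211], [637.7000122070312, -45.5], [601.7999877929688, 186.3000030517578]]
dark 2118 ((529.3901977539062, 92.71307373046875), (140.7766876220703, 155.32833862304688), 9.708874702453613) 0.05965546874846145
[[446.8999938964844, 157.39999389648438], [473.1000061035156, 4.300000190734863], [611.9000244140625, 28.0], [585.7000122070312, 181.10000610351562]]
panel 2656 ((524.1350708007812, 3.02740478515625), (109.93016052246094, 129.97079467773438), 7.906689643859863) 0.06745292798214775
[[460.79998779296875, 59.79999923706055], [478.6000061035156, -68.9000015258789], [587.5, -53.79999923706055], [569.5999755859375, 75.0]]
```

View pics/c1.png

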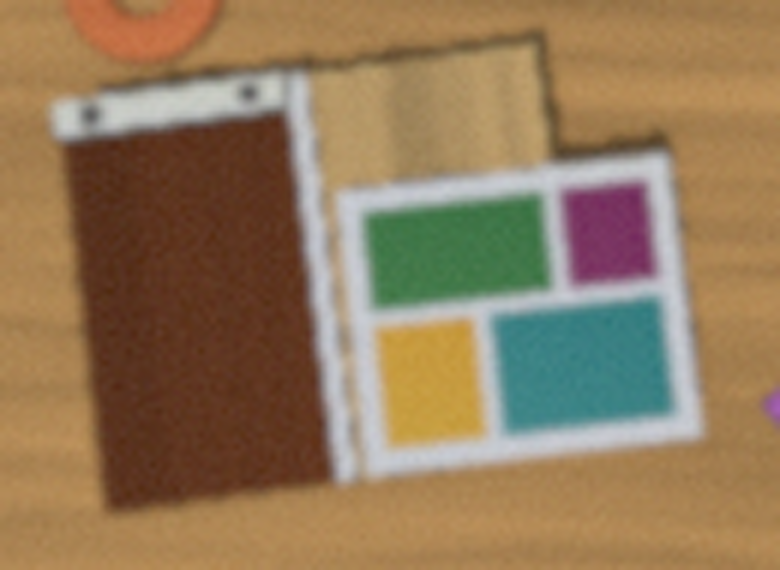

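Run:
```python
from h import *
c=camera_params('top');K=np.array(c['intrinsics']);E=np.array(c['extrinsics']);D=np.array(c['D'],float)
def w(u,v,z):
    p=cv2.undistortPoints(np.array([[[u/6+240-.4,v/6+180-.4]]]),K,D)[0,0];r=E[:3,:3]@[p[0],p[1],1];t=(z-E[2,3])/r[2];return (E[:3,3]+t*r)[:2]*1000
A,B=w(298,70,.066),w(345,482,.066);print('ridge',A,B,(A+B)/2,np.linalg.norm(A-B))
d=A-B;yaw=np.arctan2(d[1],d[0]);print('yaw',np.degrees(yaw))
O=(A+B)/2;ex=d/np.linalg.norm(d);ey=np.array([-ex[1],ex[0]])
for n,u,v,z in [('darkNL',107,510,.06),('paleFR',543,35,.06),('railFL',52,102,.074),('railface1',68,140,.074),('railface2',285,112,.074),('railFend',283,72,.074),('panN-',703,437,.068),('panF-',668,150,.068),('panF+',338,187,.068),('panN+',372,478,.068)]:
    p=w(u,v,z);print(n,p.round(1),((p-O)@ex).round(1),((p-O)@ey).round(1))
s=get_state();c=camera_params('wrist');R=cv2.Rodrigues(np.array(s['tool_rot'],float))[0];Ew=np.array(c['extrinsics']);print((R.T@(Ew[:3,3]-s['position'])).round(3),(R.T@Ew[:3,:3]).round(2).tolist())
```

```text
ridge [617.26543133  90.37395023] [458.43449642  66.98771043] [537.84996387  78.68083033] 160.54339630450318
yaw 8.376037210613713
darkNL [445.3 158.8] -79.9 92.7
paleFR [634.3  -5.2] 83.2 -97.1
railFL [601.5 184.4] 78.3 95.3
railface1 [586.8 177.6] 62.9 90.7
railface2 [599.7  94.1] 63.5 6.3
railFend [615.3  95.4] 79.1 5.3
panN- [478.9 -69.9] -80.0 -138.4
panF- [589.1 -54.7] 31.3 -139.4
panF+ [571.6  73.1] 32.6 -10.4
panN+ [460.3  56.6] -80.0 -10.6
[ 0.078  0.001 -0.148] [[-0.0, -0.96, -0.29], [1.0, -0.0, -0.0], [-0.0, -0.29, 0.96]]
```

```bash
cat > plan.py <<'E'
import json,os,sys
from h import *
O=np.array([538.,78.5]);YAW=8.3;c,s=np.cos(np.radians(YAW)),np.sin(np.radians(YAW));RB=np.array([[c,-s],[s,c]])
RF=51. # finger centre from TCP at opening 87
def b2w(p): return np.r_[O+RB@np.asarray(p[:2],float),p[2]]
def w2b(p): return np.r_[RB.T@(np.asarray(p[:2])-O),p[2]]
def meas():
    st=get_state();R=cv2.Rodrigues(np.array(st['tool_rot'],float))[0]
    return w2b(np.array(st['position'])*1000),np.degrees(np.arctan2(R[1,0],R[0,0]))-YAW,st
def cur():
    if os.path.exists('cmd.json'): return json.load(open('cmd.json'))
    p,a,_=meas();return [*p,a]
def plan(way):
    """way: list of (opening, x,y,z block-frame TCP mm, a deg: tool yaw rel. block). One entry per row; prints calls of 5 rows."""
    C=cur()
    for k in range(0,len(way),5):
        a=np.radians(C[3]);T=np.array([[np.cos(a),np.sin(a),0],[np.sin(a),-np.cos(a),0],[0,0,-1]])
        rows=[]
        for g,x,y,z,b in way[k:k+5]:
            d=T.T@(np.array([x,y,z])-C[:3]);rows.append([round(float(g)),*[round(float(v),1) for v in d],round(float(b-C[3]),1)])
        print(json.dumps(rows));l=rows[-1];C=[*(np.array(C[:3])+T@np.array(l[1:4])),C[3]+l[4]]
    json.dump([float(v) for v in C],open('cmd.json','w'));print('end',np.round(C,1))
def fin(x,y,z,a,side,r=RF): # TCP from finger centre; side +1: finger at tool +y
    t=np.radians(a);return np.r_[np.array([x,y])-side*r*np.array([np.sin(t),-np.cos(t)]),z]
def lin(g,p,a,n,p0=None):
    C=cur() if p0 is None else p0
    return [(g,*(np.array(C[:3])+(np.array(p)-C[:3])*(i+1)/n),C[3]+(a-C[3])*(i+1)/n) for i in range(n)]
def show():
    p,a,st=meas();C=cur();f=np.array(st['ft_force']);print('t',round(st['time'],2),'blk',p.round(1),'a',round(a,1),'cmd',np.round(C,1),'F',np.r_[RB.T@f[:2],f[2]].round(1),'w',round(st['grip_width']*87,1),'gf',st['grip_force'])
E
python3 - <<'E'
from plan import *
show()
p=fin(8.5,-162,200,90,1);print(p,b2w(p))
w=lin(87,p,90,18);e=[*p,90];q=p.copy();q[2]=62
plan(w+lin(87,q,90,5,e)+[(87,*q,90)]*2)
E
```

```text
t 0.1 blk [-431.3 -639.7  235.6] a 10.0 cmd [-431.3 -639.7  235.6   10. ] F [0.2 0.7 0.4] w 87.0 gf 0.0
[ -42.5 -162.   200. ] [519.33085853 -87.93831637 200.        ]
[[87, 25.9, -22.4, 2.0, 4.4], [87, 51.7, -44.8, 4.0, 8.9], [87, 77.6, -67.2, 5.9, 13.3], [87, 103.5, -89.6, 7.9, 17.8], [87, 129.4, -112.0, 9.9, 22.2]]
[[87, 32.4, -11.0, 2.0, 4.5], [87, 64.8, -21.9, 3.9, 8.9], [87, 97.2, -32.9, 5.9, 13.4], [87, 129.6, -43.9, 7.9, 17.8], [87, 162.0, -54.8, 9.9, 22.3]]
[[87, 34.2, 2.1, 1.9, 4.4], [87, 68.4, 4.3, 3.9, 8.9], [87, 102.5, 6.4, 5.9, 13.3], [87, 136.7, 8.6, 7.9, 17.7], [87, 170.8, 10.8, 9.8, 22.2]]
[[87, 30.8, 14.9, 2.0, 4.4], [87, 61.6, 29.8, 4.0, 8.9], [87, 92.4, 44.7, 6.0, 13.3], [87, 92.4, 44.7, 33.6, 13.3], [87, 92.4, 44.7, 61.2, 13.3]]
[[87, 0.1, -0.0, 27.6, 0.0], [87, 0.1, -0.0, 55.2, 0.0], [87, 0.1, -0.0, 82.8, 0.0], [87, 0.1, -0.0, 82.8, 0.0], [87, 0.1, -0.0, 82.8, 0.0]]
end [ -42.5 -162.    62.    90. ]
```

```bash
sed -i 's/round(float(b-C\[3\]),1)\])/round(float(C[3]-b),1)])/; s/C\[3\]+l\[4\]\]/C[3]-l[4]]/' plan.py; rm cmd.json
python3 - <<'E'
from plan import *
p=fin(8.5,-162,200,90,1)
w=lin(87,p,90,18);e=[*p,90];q=p.copy();q[2]=62
plan(w+lin(87,q,90,5,e)+[(87,*q,90)]*2)
E
```

```text
[[87, 25.9, -22.4, 2.0, -4.4], [87, 51.7, -44.8, 4.0, -8.9], [87, 77.6, -67.2, 5.9, -13.3], [87, 103.5, -89.6, 7.9, -17.8], [87, 129.4, -112.0, 9.9, -22.2]]
[[87, 32.4, -11.0, 2.0, -4.5], [87, 64.8, -21.9, 3.9, -8.9], [87, 97.2, -32.9, 5.9, -13.4], [87, 129.6, -43.9, 7.9, -17.8], [87, 162.0, -54.8, 9.9, -22.3]]
[[87, 34.2, 2.1, 1.9, -4.4], [87, 68.4, 4.3, 3.9, -8.9], [87, 102.5, 6.4, 5.9, -13.3], [87, 136.7, 8.6, 7.9, -17.7], [87, 170.8, 10.8, 9.8, -22.2]]
[[87, 30.8, 14.9, 2.0, -4.4], [87, 61.6, 29.8, 4.0, -8.9], [87, 92.4, 44.7, 6.0, -13.3], [87, 92.4, 44.7, 33.6, -13.3], [87, 92.4, 44.7, 61.2, -13.3]]
[[87, 0.1, -0.0, 27.6, -0.0], [87, 0.1, -0.0, 55.2, -0.0], [87, 0.1, -0.0, 82.8, -0.0], [87, 0.1, -0.0, 82.8, -0.0], [87, 0.1, -0.0, 82.8, -0.0]]
end [ -42.5 -162.    62.    90. ]
```

Request:
arm_command(
  motion=[
    [87,25.9,-22.4,2.0,-4.4],
    [87,51.7,-44.8,4.0,-8.9],
    [87,77.6,-67.2,5.9,-13.3],
    [87,103.5,-89.6,7.9,-17.8],
    [87,129.4,-112.0,9.9,-22.2],
  ],
)

```text
time: 0.52
position: [0.2919, -0.4686, 0.2261]
tool_rot: [-2.945, -1.092, 0.0]
ft_force: [0.7, 0.3, 1.0]
grip_width: 1.0
grip_force: 0.0
```

```bash
python3 -c "
from plan import *
show()"
```

```text
t 0.52 blk [-322.5 -505.9  226.1] a 32.4 cmd [ -42.5 -162.    62.    90. ] F [0.7 0.2 1. ] w 87.0 gf 0.0
```

Request:
arm_command(
  motion=[
    [87,32.4,-11.0,2.0,-4.5],
    [87,64.8,-21.9,3.9,-8.9],
    [87,97.2,-32.9,5.9,-13.4],
    [87,129.6,-43.9,7.9,-17.8],
    [87,162.0,-54.8,9.9,-22.3],
  ],
)

```text
time: 0.93
position: [0.3795, -0.3218, 0.2164]
tool_rot: [-2.679, -1.641, 0.001]
ft_force: [0.5, -0.1, 0.3]
grip_width: 0.999
grip_force: 0.0
```

Request:
arm_command(
  motion=[
    [87,34.2,2.1,1.9,-4.4],
    [87,68.4,4.3,3.9,-8.9],
    [87,102.5,6.4,5.9,-13.3],
    [87,136.7,8.6,7.9,-17.7],
    [87,170.8,10.8,9.8,-22.2],
  ],
)

```text
time: 1.35
position: [0.4672, -0.175, 0.2067]
tool_rot: [-2.313, -2.126, 0.001]
ft_force: [1.3, -0.1, 0.2]
grip_width: 0.997
grip_force: 0.0
```

Request:
arm_command(
  motion=[
    [87,30.8,14.9,2.0,-4.4],
    [87,61.6,29.8,4.0,-8.9],
    [87,92.4,44.7,6.0,-13.3],
    [87,92.4,44.7,33.6,-13.3],
    [87,92.4,44.7,61.2,-13.3],
  ],
)

```text
time: 1.77
position: [0.5217, -0.0856, 0.1464]
tool_rot: [2.047, 2.379, 0.004]
ft_force: [0.4, -0.7, -0.8]
grip_width: 0.997
grip_force: 0.0
```

Request:
arm_command(
  motion=[
    [87,0.1,0,27.6,0],
    [87,0.1,0,55.2,0],
    [87,0.1,0,82.8,0],
    [87,0.1,0,82.8,0],
    [87,0.1,0,82.8,0],
  ],
)

```text
time: 2.18
position: [0.5182, -0.088, 0.0618]
tool_rot: [-2.053, -2.373, 0.002]
ft_force: [0.4, 0.4, 1.6]
grip_width: 0.999
grip_force: 0.0
```

Run:
```python
from plan import *
show()
snap('top','t2.png');im,_=snap('scene','s2.png')
a=cv2.resize(im[130:280,250:450],(800,600))
cv2.imwrite('pics/s2c.png',a[:,:,::-1]);show()
# next: push +y 12 mm then more slowly
C=cur();x,y,z,b=C
w=[(87,x,y+3*i,z,b) for i in range(1,6)]+[(87,x,-147+2*i,z,b) for i in range(1,6)]
plan(w)
```

```text
t 2.18 blk [ -43.7 -161.9   61.8] a 90.0 cmd [ -42.5 -162.    62.    90. ] F [0.5 0.3 1.6] w 86.9 gf 0.0
t 2.28 blk [ -41.2 -162.7   64.4] a 90.0 cmd [ -42.5 -162.    62.    90. ] F [-0.4  0.9  0.2] w 87.2 gf 0.0
[[87, 3.0, -0.0, 0.0, 0.0], [87, 6.0, -0.0, 0.0, 0.0], [87, 9.0, -0.0, 0.0, 0.0], [87, 12.0, -0.0, 0.0, 0.0], [87, 15.0, -0.0, 0.0, 0.0]]
[[87, 2.0, -0.0, 0.0, 0.0], [87, 4.0, -0.0, 0.0, 0.0], [87, 6.0, -0.0, 0.0, 0.0], [87, 8.0, -0.0, 0.0, 0.0], [87, 10.0, -0.0, 0.0, 0.0]]
end [ -42.5 -137.    62.    90. ]
```

View pics/s2c.png

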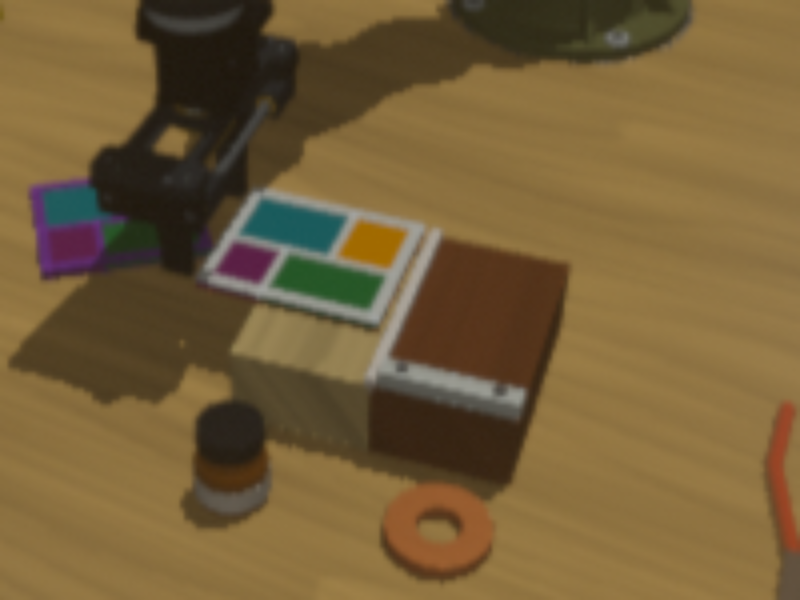

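Request:
arm_command(
  motion=[
    [87,3,0,0,0],
    [87,6,0,0,0],
    [87,9,0,0,0],
    [87,12,0,0,0],
    [87,15,0,0,0],
  ],
)

```text
time: 2.7
position: [0.5182, -0.0739, 0.0638]
tool_rot: [2.054, 2.374, 0.001]
ft_force: [1.6, -1.3, 0.6]
grip_width: 1.0
grip_force: 1.1
```

Request:
arm_command(
  motion=[
    [87,1,0,0,0],
    [87,2,0,0,0],
    [87,3,0,0,0],
  ],
)

```text
time: 2.95
position: [0.5175, -0.0712, 0.0634]
tool_rot: [2.055, 2.374, 0.0]
ft_force: [2.5, -4.4, 2.0]
grip_width: 1.0
grip_force: 2.5
```

Request:
arm_command(
  motion=[
    [87,1,0,0,0],
    [87,2,0,0,0],
  ],
)

```text
time: 3.12
position: [0.5174, -0.0709, 0.0634]
tool_rot: [2.056, 2.371, -0.002]
ft_force: [2.7, -8.1, 2.5]
grip_width: 0.998
grip_force: 4.0
```

Request:
arm_command(
  motion=[
    [87,1,0,0,0],
    [87,2,0,0,0],
  ],
)

```text
time: 3.28
position: [0.5172, -0.0707, 0.0635]
tool_rot: [2.057, 2.369, -0.004]
ft_force: [3.0, -10.9, 2.2]
grip_width: 1.002
grip_force: 5.5
```

Request:
arm_command(
  motion=[
    [87,1,0,0,0],
    [87,2,0,0,0],
  ],
)

```text
time: 3.45
position: [0.5169, -0.0705, 0.0635]
tool_rot: [2.058, 2.366, -0.006]
ft_force: [2.9, -13.6, 1.0]
grip_width: 0.994
grip_force: 7.1
```

```bash
cat >> plan.py <<'E'
def yb(th): return 6*np.tan(np.radians(min(th,41))) if th<41.5 else 8*np.sin(np.radians(th))
def arc(th,hw=10.4,bias=6.4,z0=62): # finger-centre y,z for the raise (pale side, y negative)
    t=np.radians(th);return -4-yb(th)-130*np.cos(t)-hw+bias, z0+130*np.sin(t)
E
python3 - <<'E'
from plan import *
C=[-42.5,-138,62,90];json.dump(C,open('cmd.json','w'))
plan([(87,-42.5,*arc(t),90) for t in np.arange(1,6)]+[(87,-42.5,*arc(t),90) for t in [6.5,8,9.5,11,12.5,14,15.5,17,18.5,20]])
E
```

```text
[[87, -0.1, 0.0, -2.3, 0.0], [87, -0.1, 0.0, -4.5, 0.0], [87, -0.1, 0.0, -6.8, 0.0], [87, -0.1, 0.0, -9.1, 0.0], [87, -0.0, 0.0, -11.3, 0.0]]
[[87, 0.2, -0.0, -3.4, 0.0], [87, 0.4, -0.0, -6.8, 0.0], [87, 0.8, -0.0, -10.2, 0.0], [87, 1.2, -0.0, -13.5, 0.0], [87, 1.8, -0.0, -16.8, 0.0]]
[[87, 0.6, -0.0, -3.3, 0.0], [87, 1.3, -0.0, -6.6, 0.0], [87, 2.0, -0.0, -9.9, 0.0], [87, 2.9, -0.0, -13.1, 0.0], [87, 3.9, -0.0, -16.4, 0.0]]
end [ -42.5 -132.3  106.5   90. ]
```

Request:
arm_command(
  motion=[
    [87,-0.1,0,-2.3,0],
    [87,-0.1,0,-4.5,0],
    [87,-0.1,0,-6.8,0],
    [87,-0.1,0,-9.1,0],
    [87,0,0,-11.3,0],
  ],
)

```text
time: 3.87
position: [0.5157, -0.0703, 0.0741]
tool_rot: [2.06, 2.368, -0.007]
ft_force: [1.8, -11.9, -0.3]
grip_width: 0.999
grip_force: 5.9
```

Run:
```python
from plan import *
show()
im,_=snap('scene','s3.png')
a=cv2.resize(im[130:280,250:450],(800,600))
cv2.imwrite('pics/s3c.png',a[:,:,::-1]);show()
```

```text
t 3.87 blk [ -43.5 -144.    74.1] a 89.7 cmd [ -42.5 -132.3  106.5   90. ] F [  0.1 -12.   -0.3] w 86.9 gf 5.942232456291094
t 3.92 blk [ -43.3 -144.    74.5] a 89.7 cmd [ -42.5 -132.3  106.5   90. ] F [ -0.3 -12.7  -0.4] w 87.3 gf 5.90501447673887
```

View pics/s3c.png

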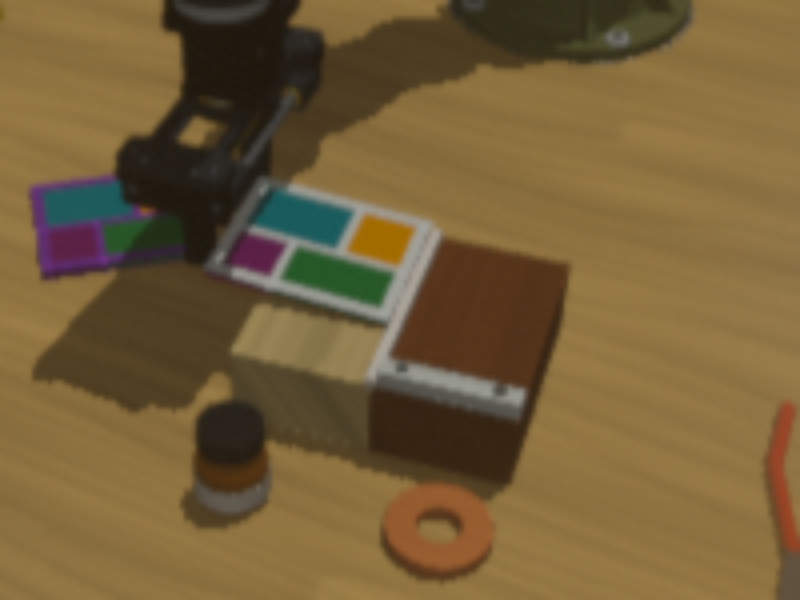

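```bash
cat >> plan.py <<'E'
def tilt(x0=-60,x1=20,ya=-110,yb_=-25,n='scene',zmin=58,f=None):
    if f: z=np.load('pics/'+f+'.npz');P=pts(n,z['d'])
    else: im,d=get_image(n);P=pts(n,d)
    Q=P.reshape(-1,3)*1000;B=np.c_[(Q[:,:2]-O)@RB,Q[:,2]]
    m=(B[:,0]>x0)&(B[:,0]<x1)&(B[:,1]>ya)&(B[:,1]<yb_)&(B[:,2]>zmin)&(B[:,2]<210);B=B[m]
    for _ in range(6):
        c=np.median(B,0);n_=np.linalg.svd(B-B.mean(0),full_matrices=False)[2][2];r=(B-B.mean(0))@n_;B=B[abs(r)<max(2.5,2*np.median(abs(r)))]
    n_*=np.sign(n_[2]);print('plane n',len(B),n_.round(3),'c',B.mean(0).round(1),'tilt',np.degrees(np.arctan2(n_[1],n_[2])).round(1))
E
python3 - <<'E'
from plan import *
tilt(f='s2.png');tilt(f='s3.png')
E
```

```text
plane n 556 [0.003 0.001 1.   ] c [-18.8 -66.5  69.9] tilt 0.0
plane n 491 [-0.001  0.083  0.997] c [-20.9 -63.9  74.5] tilt 4.7
```

Friction lift works: the panel is tilted 4.7° as planned. Continue.

Request:
arm_command(
  motion=[
    [87,0.2,0,-3.4,0],
    [87,0.4,0,-6.8,0],
    [87,0.8,0,-10.2,0],
    [87,1.2,0,-13.5,0],
    [87,1.8,0,-16.8,0],
  ],
)

```text
time: 4.33
position: [0.5157, -0.0681, 0.0911]
tool_rot: [2.059, 2.368, -0.007]
ft_force: [2.0, -10.7, 0.7]
grip_width: 0.997
grip_force: 5.5
```

Request:
arm_command(
  motion=[
    [87,0.6,0,-3.3,0],
    [87,1.3,0,-6.6,0],
    [87,2.0,0,-9.9,0],
    [87,2.9,0,-13.1,0],
    [87,3.9,0,-16.4,0],
  ],
)

```text
time: 4.75
position: [0.5153, -0.0639, 0.1077]
tool_rot: [2.059, 2.368, -0.006]
ft_force: [0.8, -10.4, 2.5]
grip_width: 1.0
grip_force: 5.1
```

Run:
```python
from plan import *
show();tilt()
plan([(87,-42.5,*arc(t),90) for t in np.arange(21.5,45.6,1.6)])
```

```text
t 4.75 blk [ -43.1 -137.6  107.7] a 89.7 cmd [ -42.5 -132.3  106.5   90. ] F [ -0.7 -10.4   2.5] w 87.0 gf 5.141428484930657
plane n 544 [-0.004  0.343  0.939] c [-19.6 -68.1  91.9] tilt 20.0
[[87, 1.0, -0.0, -3.1, 0.0], [87, 2.2, -0.0, -6.5, 0.0], [87, 3.4, -0.0, -9.8, 0.0], [87, 4.8, -0.0, -13.1, 0.0], [87, 6.2, -0.0, -16.3, 0.0]]
[[87, 1.6, -0.0, -3.2, 0.0], [87, 3.2, -0.0, -6.3, 0.0], [87, 4.9, -0.0, -9.4, 0.0], [87, 6.6, -0.0, -12.5, 0.0], [87, 8.5, -0.0, -15.4, 0.0]]
[[87, 1.9, -0.0, -2.9, 0.0], [87, 3.8, -0.0, -5.8, 0.0], [87, 5.9, -0.0, -8.6, 0.0], [87, 8.1, -0.0, -11.3, 0.0], [87, 10.4, -0.0, -13.9, 0.0]]
[[87, 2.4, -0.0, -2.6, 0.0]]
end [ -42.5 -104.8  154.7   90. ]
```

Run:
```python
from plan import *
json.dump([-42.5,-132.3,106.5,90],open('cmd.json','w'))
plan([(87,-42.5,*arc(t,bias=6.4-(t-20)*.17),90) for t in np.linspace(22,46,15)])
```

```text
[[87, 1.0, -0.0, -4.2, 0.0], [87, 2.0, -0.0, -7.8, 0.0], [87, 3.1, -0.0, -11.3, 0.0], [87, 4.3, -0.0, -14.8, 0.0], [87, 5.6, -0.0, -18.2, 0.0]]
[[87, 1.4, -0.0, -3.4, 0.0], [87, 2.9, -0.0, -6.7, 0.0], [87, 4.5, -0.0, -10.0, 0.0], [87, 6.2, -0.0, -13.2, 0.0], [87, 7.9, -0.0, -16.3, 0.0]]
[[87, 1.8, -0.0, -3.1, 0.0], [87, 3.7, -0.0, -6.0, 0.0], [87, 5.8, -0.0, -8.9, 0.0], [87, 8.0, -0.0, -11.8, 0.0], [87, 10.3, -0.0, -14.5, 0.0]]
end [ -42.5 -108.5  155.5   90. ]
```

Request:
arm_command(
  motion=[
    [87,1.0,0,-4.2,0],
    [87,2.0,0,-7.8,0],
    [87,3.1,0,-11.3,0],
    [87,4.3,0,-14.8,0],
    [87,5.6,0,-18.2,0],
  ],
)

```text
time: 5.22
position: [0.5143, -0.0568, 0.1259]
tool_rot: [2.058, 2.371, -0.005]
ft_force: [0.8, -6.6, 1.7]
grip_width: 1.004
grip_force: 3.6
```

Request:
arm_command(
  motion=[
    [87,1.4,0,-3.4,0],
    [87,2.9,0,-6.7,0],
    [87,4.5,0,-10.0,0],
    [87,6.2,0,-13.2,0],
    [87,7.9,0,-16.3,0],
  ],
)

```text
time: 5.63
position: [0.513, -0.0477, 0.142]
tool_rot: [2.057, 2.373, -0.004]
ft_force: [-0.0, -5.0, 1.4]
grip_width: 1.003
grip_force: 2.5
```

Request:
arm_command(
  motion=[
    [87,1.8,0,-3.1,0],
    [87,3.7,0,-6.0,0],
    [87,5.8,0,-8.9,0],
    [87,8.0,0,-11.8,0],
    [87,10.3,0,-14.5,0],
  ],
)

```text
time: 6.05
position: [0.5117, -0.0357, 0.1567]
tool_rot: [2.056, 2.375, -0.001]
ft_force: [-0.0, -4.7, 3.0]
grip_width: 0.998
grip_force: 2.4
```

Run:
```python
from plan import *
show();tilt()
im,_=snap('scene','s4.png')
a=cv2.resize(im[110:260,250:450],(800,600))
cv2.imwrite('pics/s4c.png',a[:,:,::-1])
C=cur()
# finger A centre (tool +y side), spin a 90->0 about it
ax=C[0]+51
plan([(87,*fin(ax,C[1]-(2.5*np.sin(np.radians(2*(90-a)))),C[2],a,1),a) for a in np.linspace(84,0,15)])
```

```text
t 6.05 blk [ -42.5 -109.2  156.7] a 89.9 cmd [ -42.5 -108.5  155.5   90. ] F [-0.7 -4.6  3. ] w 86.8 gf 2.370175297401147
plane n 491 [-0.044  0.718  0.694] c [-23.3 -67.2 130.4] tilt 46.0
[[87, 4.8, 0.3, 0.0, 6.0], [87, 9.6, 1.1, 0.0, 12.0], [87, 14.3, 2.5, 0.0, 18.0], [87, 18.9, 4.4, 0.0, 24.0], [87, 23.3, 6.8, 0.0, 30.0]]
[[87, 5.2, 0.4, 0.0, 6.0], [87, 10.4, 1.3, 0.0, 12.0], [87, 15.5, 2.7, 0.0, 18.0], [87, 20.6, 4.5, 0.0, 24.0], [87, 25.5, 6.8, 0.0, 30.0]]
[[87, 5.5, 0.0, 0.0, 6.0], [87, 11.0, 0.5, 0.0, 12.0], [87, 16.4, 1.5, 0.0, 18.0], [87, 21.6, 3.0, 0.0, 24.0], [87, 26.6, 5.0, 0.0, 30.0]]
end [  8.5 -57.5 155.5   0. ]
```

View pics/s4c.png

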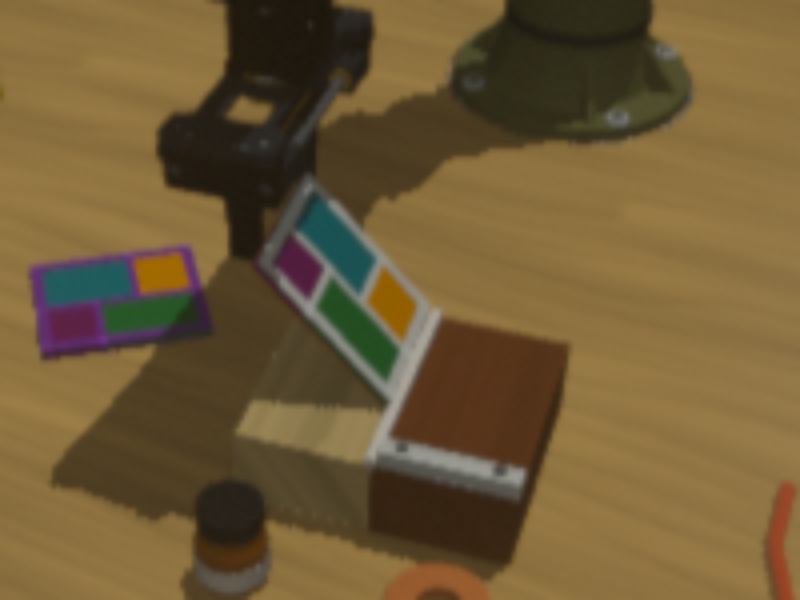

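Run:
```python
from plan import *
json.dump([-42.5,-108.5,155.5,90],open('cmd.json','w'))
plan([(87,-42.5,*arc(t,bias=max(.5,2-(t-46)*.07)),90) for t in np.linspace(48,73,15)])
C=cur()
plan([(87,C[0]-2*i,C[1],C[2]+1*i,90) for i in (1,2,3,4)])
```

```text
[[87, 3.0, -0.0, -3.1, 0.0], [87, 5.8, -0.0, -5.8, 0.0], [87, 8.6, -0.0, -8.3, 0.0], [87, 11.6, -0.0, -10.8, 0.0], [87, 14.6, -0.0, -13.2, 0.0]]
[[87, 3.1, -0.0, -2.2, 0.0], [87, 6.3, -0.0, -4.4, 0.0], [87, 9.5, -0.0, -6.4, 0.0], [87, 12.8, -0.0, -8.4, 0.0], [87, 16.2, -0.0, -10.2, 0.0]]
[[87, 3.4, -0.0, -1.7, 0.0], [87, 7.0, -0.0, -3.3, 0.0], [87, 10.6, -0.0, -4.8, 0.0], [87, 14.4, -0.0, -6.2, 0.0], [87, 18.1, -0.0, -7.4, 0.0]]
end [-42.5 -59.6 186.3  90. ]
[[87, -0.0, -2.0, -1.0, 0.0], [87, -0.0, -4.0, -2.0, 0.0], [87, -0.0, -6.0, -3.0, 0.0], [87, -0.0, -8.0, -4.0, 0.0]]
end [-50.5 -59.6 190.3  90. ]
```

Request:
arm_command(
  motion=[
    [87,3.0,0,-3.1,0],
    [87,5.8,0,-5.8,0],
    [87,8.6,0,-8.3,0],
    [87,11.6,0,-10.8,0],
    [87,14.6,0,-13.2,0],
  ],
)

```text
time: 6.57
position: [0.5094, -0.0199, 0.1695]
tool_rot: [-2.054, -2.376, -0.0]
ft_force: [0.1, -2.5, 1.9]
grip_width: 1.003
grip_force: 1.2
```

Request:
arm_command(
  motion=[
    [87,3.1,0,-2.2,0],
    [87,6.3,0,-4.4,0],
    [87,9.5,0,-6.4,0],
    [87,12.8,0,-8.4,0],
    [87,16.2,0,-10.2,0],
  ],
)

```text
time: 6.98
position: [0.5071, -0.0042, 0.1798]
tool_rot: [-2.054, -2.376, 0.0]
ft_force: [-1.1, -0.6, -0.5]
grip_width: 1.0
grip_force: 0.5
```

Request:
arm_command(
  motion=[
    [87,3.4,0,-1.7,0],
    [87,7.0,0,-3.3,0],
    [87,10.6,0,-4.8,0],
    [87,14.4,0,-6.2,0],
    [87,18.1,0,-7.4,0],
  ],
)

```text
time: 7.4
position: [0.5047, 0.0136, 0.1873]
tool_rot: [-2.055, -2.376, 0.0]
ft_force: [0.3, -0.4, 0.1]
grip_width: 0.999
grip_force: 0.3
```

Run:
```python
from plan import *
show();tilt(-95,40,-70,-6,zmin=72)
```

```text
t 7.4 blk [-42.3 -59.5 187.3] a 90.0 cmd [-50.5 -59.6 190.3  90. ] F [ 0.2 -0.4  0.1] w 86.9 gf 0.2802162013176712
plane n 528 [-0.122  0.944  0.307] c [-30.8 -29.2 130.5] tilt 72.0
```

Run:
```python
from plan import *
a,_=snap('scene','s5.png');b,_=snap('top','t5.png')
A=cv2.resize(a[120:250,280:410],(400,400),interpolation=cv2.INTER_CUBIC);B=cv2.resize(b[180:275,260:355],(400,400),interpolation=cv2.INTER_CUBIC)
cv2.imwrite('pics/c5.png',np.hstack([A,B])[:,:,::-1])
for f,n in (('s5.png','scene'),('t5.png','top')):tilt(-95,40,-70,-6,zmin=72,f=f,n=n)
```

```text
plane n 505 [-0.124  0.947  0.297] c [-32.2 -28.5 129.9] tilt 72.6
  return _methods._mean(a, axis=axis, dtype=dtype,
  ret = um.true_divide(
plan.py:39: RuntimeWarning: Mean of empty slice.
  c=np.median(B,0);n_=np.linalg.svd(B-B.mean(0),full_matrices=False)[2][2];r=(B-B.mean(0))@n_;B=B[abs(r)<max(2.5,2*np.median(abs(r)))]
Traceback (most recent call last):
  File "plan.py", line 39, in tilt
    c=np.median(B,0);n_=np.linalg.svd(B-B.mean(0),full_matrices=False)[2][2];r=(B-B.mean(0))@n_;B=B[abs(r)<max(2.5,2*np.median(abs(r)))]
                        ~~~~~~~~~~~~~~~~~~~~~~~~~~~~~~~~~~~~~~~~~~~~~~~~~^^^
IndexError: index 2 is out of bounds for axis 0 with size 0
```

View pics/c5.png

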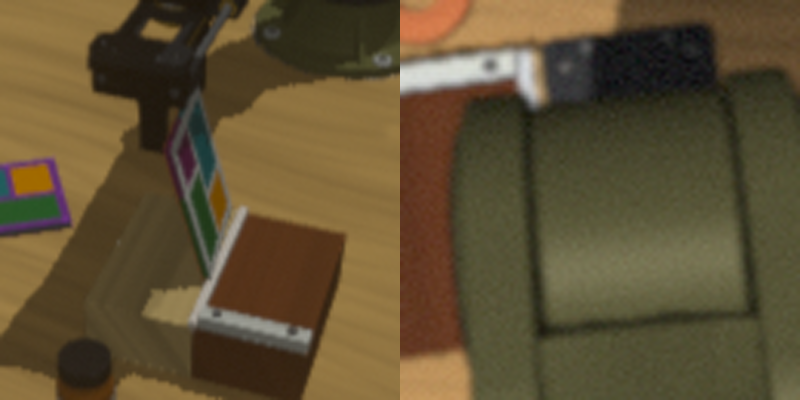

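Request:
arm_command(
  motion=[
    [87,0,-3.5,-1,0],
    [87,0,-7,-2,0],
    [87,0,-10.5,-3,0],
    [87,0,-14,-4,0],
    [87,0,-16,-4,0],
  ],
)

```text
time: 7.97
position: [0.4886, 0.0104, 0.1915]
tool_rot: [2.056, 2.375, -0.0]
ft_force: [-0.1, -1.0, 0.2]
grip_width: 1.0
grip_force: 0.2
```

Run:
```python
from plan import *
json.dump([-58.5,-59.6,190.3,90],open('cmd.json','w'))
show();tilt(-95,40,-70,-6,zmin=72)
C=cur();ax=C[0]+51
plan([(87,*fin(ax,C[1]-2.0*np.sin(np.radians(2*(90-a)))+1.5*(90-a)/90,C[2],a,1),a) for a in np.linspace(84,0,15)])
```

```text
t 7.97 blk [-58.7 -60.3 191.5] a 89.9 cmd [-58.5 -59.6 190.3  90. ] F [-0.3 -1.   0.2] w 87.0 gf 0.22083555502149466
plane n 533 [-0.126  0.947  0.295] c [-30.8 -28.5 130.7] tilt 72.7
[[87, 5.0, 0.3, 0.0, 6.0], [87, 10.0, 1.1, 0.0, 12.0], [87, 14.9, 2.5, 0.0, 18.0], [87, 19.7, 4.4, 0.0, 24.0], [87, 24.3, 6.8, 0.0, 30.0]]
[[87, 5.3, 0.4, 0.0, 6.0], [87, 10.5, 1.2, 0.0, 12.0], [87, 15.8, 2.5, 0.0, 18.0], [87, 20.9, 4.3, 0.0, 24.0], [87, 25.9, 6.6, 0.0, 30.0]]
[[87, 5.5, -0.0, 0.0, 6.0], [87, 11.0, 0.5, 0.0, 12.0], [87, 16.4, 1.5, 0.0, 18.0], [87, 21.6, 2.9, 0.0, 24.0], [87, 26.6, 4.9, 0.0, 30.0]]
end [ -7.5  -7.1 190.3   0. ]
```

Request:
arm_command(
  motion=[
    [87,5.0,0.3,0,6],
    [87,10.0,1.1,0,12],
    [87,14.9,2.5,0,18],
    [87,19.7,4.4,0,24],
    [87,24.3,6.8,0,30],
  ],
)

```text
time: 8.43
position: [0.4919, 0.0356, 0.1912]
tool_rot: [2.605, 1.756, -0.001]
ft_force: [0.3, -0.6, -0.2]
grip_width: 0.999
grip_force: 0.3
```

Request:
arm_command(
  motion=[
    [87,5.3,0.4,0,6],
    [87,10.5,1.2,0,12],
    [87,15.8,2.5,0,18],
    [87,20.9,4.3,0,24],
    [87,25.9,6.6,0,30],
  ],
)

```text
time: 8.85
position: [0.5077, 0.0573, 0.1911]
tool_rot: [2.971, 1.022, -0.001]
ft_force: [-0.4, -1.4, -0.4]
grip_width: 0.997
grip_force: 0.3
```

Request:
arm_command(
  motion=[
    [87,5.5,0,0,6],
    [87,11.0,0.5,0,12],
    [87,16.4,1.5,0,18],
    [87,21.6,2.9,0,24],
    [87,26.6,4.9,0,30],
  ],
)

```text
time: 9.27
position: [0.5318, 0.0699, 0.1911]
tool_rot: [3.134, 0.218, -0.001]
ft_force: [-0.3, -1.0, -0.3]
grip_width: 0.998
grip_force: 0.3
```

Run:
```python
from plan import *
show();tilt(-95,40,-70,-6,zmin=72)
C=cur()
# A pad face at y = TCP - o/2.  raise: close while A pad advances
# now A face -7.1-43.5=-50.6 ; go to opening 40 with A face -30 (TCP -10), then 20 with face -18 (TCP -8)
w=[(87-9*i,C[0],C[1]-4.5*i+2.2*i,C[2],0) for i in range(1,6)]
plan(w)
```

```text
t 9.27 blk [ -7.4  -7.6 191.1] a -0.3 cmd [ -7.5  -7.1 190.3   0. ] F [-0.5 -1.  -0.3] w 86.9 gf 0.29359203209878615
plane n 558 [-0.127  0.945  0.303] c [-30.1 -29.  131.1] tilt 72.2
[[78, 0.0, 2.3, 0.0, 0.0], [69, 0.0, 4.6, 0.0, 0.0], [60, 0.0, 6.9, 0.0, 0.0], [51, 0.0, 9.2, 0.0, 0.0], [42, 0.0, 11.5, 0.0, 0.0]]
end [ -7.5 -18.6 190.3   0. ]
```

Request:
arm_command(
  motion=[
    [81,0,1.5,0,0],
    [75,0,3,0,0],
    [69,0,4.5,0,0],
    [63,0,6,0,0],
    [57,0,7.5,0,0],
  ],
  newtons=10,
)

```text
time: 9.73
position: [0.5328, 0.062, 0.1913]
tool_rot: [3.133, 0.227, -0.0]
ft_force: [0.3, -0.1, 0.5]
grip_width: 0.73
grip_force: 0.3
```

Run:
```python
from plan import *
json.dump([-7.5,-14.6,190.3,0],open('cmd.json','w'))
show();tilt(-95,40,-70,-6,zmin=72)
```

```text
t 9.73 blk [ -7.5 -15.6 191.3] a -0.0 cmd [ -7.5 -14.6 190.3   0. ] F [ 0.3 -0.1  0.5] w 63.5 gf 0.2578477774829935
plane n 538 [-0.128  0.953  0.274] c [-30.7 -27.5 132.5] tilt 73.9
```

Request:
arm_command(
  motion=[
    [54,0,-0.4,0,0],
    [51,0,-0.8,0,0],
    [48,0,-1.2,0,0],
    [45,0,-1.6,0,0],
    [42,0,-2,0,0],
  ],
)

```text
time: 10.2
position: [0.5326, 0.0647, 0.1912]
tool_rot: [-3.133, -0.227, 0.0]
ft_force: [0.0, -1.4, -0.9]
grip_width: 0.512
grip_force: 0.2
```

Request:
arm_command(
  motion=[
    [39,0,-0.4,0,0],
    [36,0,-0.8,0,0],
    [33,0,-1.2,0,0],
    [30,0,-1.6,0,0],
    [27,0,-2,0,0],
  ],
)

```text
time: 10.62
position: [0.5324, 0.0665, 0.1912]
tool_rot: [-3.133, -0.227, 0.0]
ft_force: [1.0, -1.2, 0.0]
grip_width: 0.343
grip_force: 0.1
```

Request:
arm_command(
  motion=[
    [25,0,-0.4,0,0],
    [23,0,-0.8,0,0],
    [21,0,-1.2,0,0],
    [19,0,-1.6,0,0],
    [17,0,-2,0,0],
  ],
)

```text
time: 11.03
position: [0.5321, 0.0686, 0.1912]
tool_rot: [-3.133, -0.227, -0.0]
ft_force: [-0.4, -0.3, 1.0]
grip_width: 0.217
grip_force: 0.0
```

Run:
```python
from plan import *
json.dump([-7.5,-8.6,190.3,0],open('cmd.json','w'))
show();tilt(-95,40,-40,3,zmin=72)
```

```text
t 11.03 blk [ -7.3  -9.  191.2] a -0.0 cmd [ -7.5  -8.6 190.3   0. ] F [-0.5 -0.2  1. ] w 18.9 gf 0.0
plane n 280 [ 0.042 -0.999  0.002] c [-13.7 -11.3 127. ] tilt -89.9
```

Request:
arm_command(
  motion=[
    [17,0,0,3,0],
    [17,0,0,6,0],
    [17,0,0,9,0],
    [15,0,0,9,0],
    [13,0,0,9,0],
  ],
)

```text
time: 11.5
position: [0.5318, 0.0683, 0.1818]
tool_rot: [3.133, 0.226, -0.001]
ft_force: [-0.9, -0.1, 0.1]
grip_width: 0.167
grip_force: 0.0
```

Request:
arm_command(
  motion=[
    [11,0,0,0,0],
    [10,0,0,0,0],
    [9,0,0,0,0],
    [8,0,0,0,0],
    [7,0,0,0,0],
  ],
)

```text
time: 11.92
position: [0.5322, 0.068, 0.1823]
tool_rot: [3.132, 0.226, 0.0]
ft_force: [0.6, -1.8, -0.3]
grip_width: 0.097
grip_force: 9.8
```

Request:
arm_command(
  motion=[
    [5,0,0,0,0],
    [3,0,0,0,0],
    [2,0,0,0,0],
    [2,0,0,0,0],
    [2,0,0,0,0],
  ],
  newtons=30,
)

```text
time: 12.33
position: [0.5322, 0.0682, 0.1823]
tool_rot: [3.133, 0.226, 0.0]
ft_force: [0.9, -2.1, 0.6]
grip_width: 0.091
grip_force: 29.9
```

Run:
```python
from plan import *
json.dump([-7.5,-8.6,181.3,0],open('cmd.json','w'))
show();tilt(-95,40,-40,3,zmin=72)
z=snap('scene','s6.png');P=pts('scene',z[1]).reshape(-1,3)*1000;B=np.c_[(P[:,:2]-O)@RB,P[:,2]]
m=(abs(B[:,1]+10)<10)&(B[:,2]>75)&(B[:,2]<160);print('x range',np.percentile(B[m,0],[1,2,5,95,98,99]).round(1))
```

```text
t 12.33 blk [ -7.2  -9.4 182.3] a -0.0 cmd [ -7.5  -8.6 181.3   0. ] F [ 0.6 -2.2  0.6] w 8.0 gf 29.88966059881932
plane n 347 [-0.004 -1.     0.004] c [-17.8  -8.5 126. ] tilt -89.7
x range [-487.3 -485.7 -484.4   25.7   26.8   27.1]
```

Run:
```python
from plan import *
w=lin(2,(-7.5,-8.6,199.5),0,5);C=[-7.5,-8.6,199.5,0]
w+=lin(2,(23.5,12,199.5),0,5,C)
w+=[(2,23.5,12,199.5-16*i/5,0) for i in range(1,6)]
plan(w)
```

```text
[[2, 0.0, 0.0, -3.6, 0.0], [2, 0.0, 0.0, -7.3, 0.0], [2, 0.0, 0.0, -10.9, 0.0], [2, 0.0, 0.0, -14.6, 0.0], [2, 0.0, 0.0, -18.2, 0.0]]
[[2, 6.2, -4.1, 0.0, 0.0], [2, 12.4, -8.2, 0.0, 0.0], [2, 18.6, -12.4, 0.0, 0.0], [2, 24.8, -16.5, 0.0, 0.0], [2, 31.0, -20.6, 0.0, 0.0]]
[[2, 0.0, 0.0, 3.2, 0.0], [2, 0.0, 0.0, 6.4, 0.0], [2, 0.0, 0.0, 9.6, 0.0], [2, 0.0, 0.0, 12.8, 0.0], [2, 0.0, 0.0, 16.0, 0.0]]
end [ 23.5  12.  183.5   0. ]
```

Request:
arm_command(
  motion=[
    [2,0,0,-3.6,0],
    [2,0,0,-7.3,0],
    [2,0,0,-10.9,0],
    [2,0,0,-14.6,0],
    [2,0,0,-18.2,0],
  ],
)

```text
time: 12.85
position: [0.532, 0.0688, 0.2007]
tool_rot: [-3.133, -0.227, 0.0]
ft_force: [-0.3, -0.2, -2.5]
grip_width: 0.086
grip_force: 29.9
```

Request:
arm_command(
  motion=[
    [2,6.2,-4.1,0,0],
    [2,12.4,-8.2,0,0],
    [2,18.6,-12.4,0,0],
    [2,24.8,-16.5,0,0],
    [2,31.0,-20.6,0,0],
  ],
)

```text
time: 13.27
position: [0.5604, 0.0942, 0.2001]
tool_rot: [-3.133, -0.227, 0.001]
ft_force: [-0.2, -0.9, -3.1]
grip_width: 0.091
grip_force: 29.9
```

Run:
```python
from plan import *
show();tilt(-60,90,-10,40,zmin=85)
a,d=snap('scene','s7.png');P=pts('scene',d).reshape(-1,3)*1000;B=np.c_[(P[:,:2]-O)@RB,P[:,2]]
m=(abs(B[:,1]-11)<8)&(B[:,2]>85)&(B[:,2]<160)&(abs(B[:,0])<120);print('x',np.percentile(B[m,0],[0,1,2,5,95,98,99,100]).round(1),'z',np.percentile(B[(abs(B[:,1]-11)<8)&(abs(B[:,0]-5)<40)][:,2],[2,5]))
cv2.imwrite('pics/s7c.png',cv2.resize(a[110:260,250:450],(800,600),interpolation=cv2.INTER_CUBIC)[:,:,::-1])
```

```text
t 13.27 blk [ 24.4  12.3 200.1] a -0.0 cmd [ 23.5  12.  183.5   0. ] F [-0.3 -0.8 -3.1] w 7.9 gf 29.94190333178267
plane n 370 [-0.004 -1.     0.   ] c [ 14.3  13.5 140.6] tilt -90.0
x [-53.4 -49.4 -48.4 -43.3  58.8  59.4  60.4  61. ] z [60.80795988 61.4582003 ]
```

View pics/s7c.png

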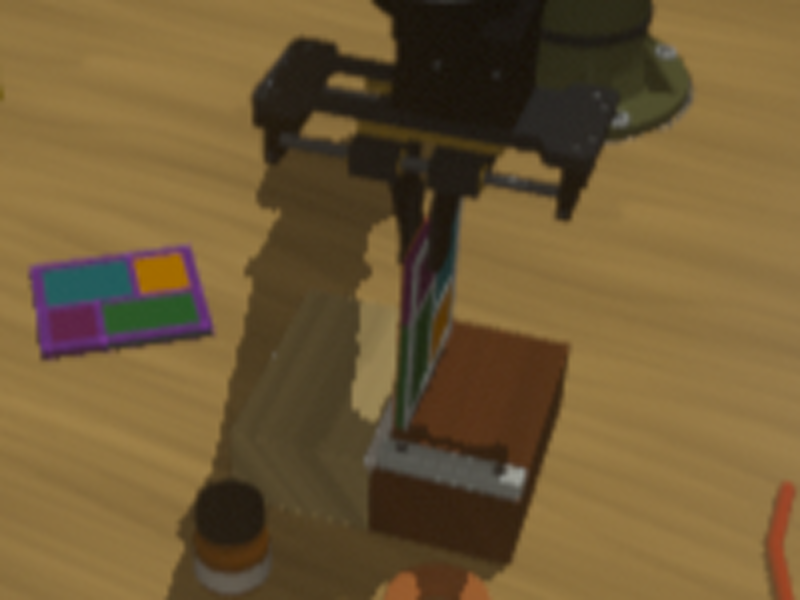

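Request:
arm_command(
  motion=[
    [2,0,0,3.5,0],
    [2,0,0,7,0],
    [2,0,0,10.5,0],
    [2,0,0,13,0],
    [2,0,0,15,0],
  ],
)

```text
time: 13.78
position: [0.5594, 0.0928, 0.1848]
tool_rot: [3.133, 0.226, -0.001]
ft_force: [-0.0, -0.7, -3.1]
grip_width: 0.091
grip_force: 30.0
```

Request:
arm_command(
  motion=[
    [2,0,0,1,0],
    [2,0,0,2,0],
    [2,0,0,2,0],
  ],
)

```text
time: 14.03
position: [0.5597, 0.0931, 0.1833]
tool_rot: [3.133, 0.226, -0.0]
ft_force: [0.3, 0.8, -2.9]
grip_width: 0.089
grip_force: 30.0
```

Request:
arm_command(
  motion=[
    [2,0,0,1,0],
    [2,0,0,2,0],
    [2,0,0,2,0],
  ],
)

```text
time: 14.28
position: [0.5604, 0.0934, 0.1823]
tool_rot: [3.133, 0.226, 0.002]
ft_force: [0.4, -0.1, 2.0]
grip_width: 0.092
grip_force: 30.0
```

Request:
arm_command(
  motion=[
    [8,0,0,0,0],
    [9,0,0,0,0],
    [10,0,0,0,0],
    [11,0,0,0,0],
    [12,0,0,0,0],
  ],
  newtons=10,
)

```text
time: 14.7
position: [0.5597, 0.0933, 0.1813]
tool_rot: [-3.133, -0.226, 0.0]
ft_force: [-0.5, -0.2, 0.4]
grip_width: 0.132
grip_force: 0.0
```

Request:
arm_command(
  motion=[
    [14,0,0,0,0],
    [16,0,0,0,0],
    [18,0,0,0,0],
    [18,0,0,0,0],
    [18,0,0,0,0],
  ],
)

```text
time: 15.12
position: [0.5598, 0.0933, 0.1814]
tool_rot: [3.133, 0.226, -0.0]
ft_force: [0.4, 0.2, 0.0]
grip_width: 0.204
grip_force: 0.0
```

Run:
```python
from plan import *
json.dump([23.5,12,180.5,0],open('cmd.json','w'))
show();tilt(-60,75,-10,40,zmin=85)
plan(lin(18,(-14,12,190.5),0,5))
```

```text
t 15.12 blk [ 23.7  11.5 181.4] a -0.0 cmd [ 23.5  12.  180.5   0. ] F [0.4 0.2 0. ] w 17.8 gf 0.0
plane n 283 [0.005 1.    0.003] c [ 21.   12.5 133.6] tilt 89.8
[[18, -7.5, 0.0, -2.0, 0.0], [18, -15.0, 0.0, -4.0, 0.0], [18, -22.5, 0.0, -6.0, 0.0], [18, -30.0, 0.0, -8.0, 0.0], [18, -37.5, 0.0, -10.0, 0.0]]
end [-14.   12.  190.5   0. ]
```

Request:
arm_command(
  motion=[
    [18,-7.5,0,-2,0],
    [18,-15,0,-4,0],
    [18,-22.5,0,-6,0],
    [18,-30,0,-8,0],
    [18,-37.5,0,-10,0],
  ],
)

```text
time: 15.58
position: [0.5217, 0.0877, 0.1918]
tool_rot: [3.133, 0.226, 0.0]
ft_force: [0.2, -0.9, -0.0]
grip_width: 0.21
grip_force: 0.0
```

Request:
arm_command(
  motion=[
    [16,0,0,0,0],
    [14,0,0,0,0],
    [12,0,0,0,0],
    [12,0,0,0,0],
  ],
  newtons=5,
)

```text
time: 15.92
position: [0.5229, 0.0878, 0.1914]
tool_rot: [-3.133, -0.226, -0.0]
ft_force: [-0.2, 0.5, 0.4]
grip_width: 0.151
grip_force: 0.0
```

Request:
arm_command(
  motion=[
    [12,0,-1.5,0,0],
    [12,0,-3,0,0],
    [12,0,-4.5,0,0],
    [12,0,-6,0,0],
    [12,0,-7.5,0,0],
  ],
)

```text
time: 16.33
position: [0.5216, 0.0957, 0.1913]
tool_rot: [-3.133, -0.227, 0.0]
ft_force: [0.1, 0.6, 1.1]
grip_width: 0.143
grip_force: 0.0
```

Run:
```python
from plan import *
json.dump([-14,19.5,190.5,0],open('cmd.json','w'))
show();tilt(-60,75,-10,40,zmin=85)
```

```text
t 16.33 blk [-13.8  19.3 191.3] a -0.0 cmd [-14.   19.5 190.5   0. ] F [0.2 0.6 1.1] w 12.5 gf 0.003283683254267089
plane n 317 [-0.005 -0.999  0.046] c [ 13.4  16.6 140.9] tilt -87.4
```

Request:
arm_command(
  motion=[
    [15,0,-1.5,0.2,0],
    [18,0,-3,0.4,0],
    [20,0,-4.5,0.6,0],
    [23,0,-6,0.8,0],
    [26,0,-7.3,1,0],
  ],
)

```text
time: 16.8
position: [0.5205, 0.1028, 0.1904]
tool_rot: [-3.133, -0.227, 0.0]
ft_force: [0.9, 0.1, -1.0]
grip_width: 0.274
grip_force: 0.1
```

Request:
arm_command(
  motion=[
    [29,0,-1.5,0.3,0],
    [32,0,-3,0.6,0],
    [35,0,-4.5,0.9,0],
    [37,0,-6,1.2,0],
    [40,0,-7.3,1.5,0],
  ],
)

```text
time: 17.22
position: [0.5194, 0.11, 0.1889]
tool_rot: [3.133, 0.227, -0.0]
ft_force: [-0.4, -0.5, -0.3]
grip_width: 0.435
grip_force: 0.1
```

Run:
```python
from plan import *
json.dump([-14,34.1,188,0],open('cmd.json','w'))
show();tilt(-70,75,-10,60,zmin=85)
C=cur()
# open to 87 keeping B face: TCP y -= dOpen/2
plan([(40+9.4*i,C[0],C[1]-4.7*i,C[2],0) for i in range(1,6)])
```

```text
t 17.22 blk [-13.8  33.8 188.9] a -0.0 cmd [-14.   34.1 188.    0. ] F [-0.4 -0.4 -0.3] w 37.8 gf 0.14734649914316833
plane n 169 [ 0.044 -0.949  0.313] c [ 39.2  36.4 156. ] tilt -71.8
[[49, 0.0, 4.7, 0.0, 0.0], [59, 0.0, 9.4, 0.0, 0.0], [68, 0.0, 14.1, 0.0, 0.0], [78, 0.0, 18.8, 0.0, 0.0], [87, 0.0, 23.5, 0.0, 0.0]]
end [-14.   10.6 188.    0. ]
```

Request:
arm_command(
  motion=[
    [45,0,2.3,0,0],
    [50,0,4.7,0,0],
    [54,0,7,0,0],
    [59,0,9.4,0,0],
    [64,0,11.7,0,0],
  ],
)

```text
time: 17.68
position: [0.5213, 0.0977, 0.1889]
tool_rot: [3.133, 0.226, 0.0]
ft_force: [-0.7, 0.9, 0.2]
grip_width: 0.68
grip_force: 0.2
```

Request:
arm_command(
  motion=[
    [69,0,2.3,0,0],
    [73,0,4.7,0,0],
    [78,0,7,0,0],
    [83,0,9.4,0,0],
    [87,0,11.7,0,0],
  ],
)

```text
time: 18.1
position: [0.5229, 0.0863, 0.1889]
tool_rot: [3.133, 0.226, 0.0]
ft_force: [-0.2, -0.3, 0.7]
grip_width: 0.949
grip_force: 0.2
```

Run:
```python
from plan import *
json.dump([-14,10.7,188,0],open('cmd.json','w'))
show();tilt(-70,75,-10,60,zmin=85)
C=cur();bx,by=C[0],C[1]+51
# side at a=90 has half width 10.4 vs pad 7.5 : move B centre +y by 2.5 at end, bulge 2
plan([(87,*fin(bx,by+2.5*(a/90)+2.0*np.sin(np.radians(2*a)),C[2]+2*a/90,a,-1),a) for a in np.linspace(6,90,15)])
```

```text
t 18.1 blk [-13.8   9.9 188.9] a -0.0 cmd [-14.   10.7 188.    0. ] F [-0.3 -0.2  0.7] w 82.5 gf 0.18791602371493354
plane n 166 [-0.016 -0.959  0.284] c [ 39.1  37.  157.6] tilt -73.5
[[87, 5.3, -0.9, -0.1, -6.0], [87, 10.6, -2.3, -0.3, -12.0], [87, 15.8, -4.2, -0.4, -18.0], [87, 20.7, -6.6, -0.5, -24.0], [87, 25.5, -9.4, -0.7, -30.0]]
[[87, 5.5, -0.6, -0.1, -6.0], [87, 10.9, -1.6, -0.2, -12.0], [87, 16.1, -3.2, -0.4, -18.0], [87, 21.2, -5.1, -0.5, -24.0], [87, 25.9, -7.6, -0.6, -30.0]]
[[87, 5.3, -0.2, -0.2, -6.0], [87, 10.4, -1.0, -0.3, -12.0], [87, 15.4, -2.2, -0.4, -18.0], [87, 20.2, -4.0, -0.6, -24.0], [87, 24.7, -6.3, -0.7, -30.0]]
end [ 37.   64.2 190.   90. ]
```

Request:
arm_command(
  motion=[
    [87,5.3,-0.9,-0.1,-6],
    [87,10.6,-2.3,-0.3,-12],
    [87,15.8,-4.2,-0.4,-18],
    [87,20.7,-6.6,-0.5,-24],
    [87,25.5,-9.4,-0.7,-30],
  ],
)

```text
time: 18.57
position: [0.5469, 0.0995, 0.1895]
tool_rot: [2.965, 1.037, -0.001]
ft_force: [-0.2, 1.1, -0.2]
grip_width: 0.997
grip_force: 0.2
```

Request:
arm_command(
  motion=[
    [87,5.5,-0.6,-0.1,-6],
    [87,10.9,-1.6,-0.2,-12],
    [87,16.1,-3.2,-0.4,-18],
    [87,21.2,-5.1,-0.5,-24],
    [87,25.9,-7.6,-0.6,-30],
  ],
)

```text
time: 18.98
position: [0.5625, 0.1216, 0.1901]
tool_rot: [-2.596, -1.769, 0.001]
ft_force: [0.5, 0.4, -0.4]
grip_width: 1.001
grip_force: 0.2
```

Request:
arm_command(
  motion=[
    [87,5.3,-0.2,-0.2,-6],
    [87,10.4,-1.0,-0.3,-12],
    [87,15.4,-2.2,-0.4,-18],
    [87,20.2,-4.0,-0.6,-24],
    [87,24.7,-6.3,-0.7,-30],
  ],
)

```text
time: 19.4
position: [0.5656, 0.147, 0.1908]
tool_rot: [-2.049, -2.381, 0.0]
ft_force: [-0.9, 0.2, 0.5]
grip_width: 1.0
grip_force: 0.2
```

Run:
```python
from plan import *
show();tilt(-70,75,-10,60,zmin=85);tilt(-70,75,-10,60,zmin=85,n='top')
a,d=snap('scene','s8.png');b,_=snap('top','t8.png')
cv2.imwrite('pics/c8.png',np.hstack([cv2.resize(a[120:250,270:400],(400,400)),cv2.resize(b[160:275,230:345],(400,400))])[:,:,::-1])
```

```text
t 19.4 blk [ 37.2  63.8 190.8] a 90.3 cmd [ 37.   64.2 190.   90. ] F [-0.8  0.3  0.5] w 87.0 gf 0.1751984457951039
plane n 78 [ 0.047 -0.963  0.266] c [ 45.   27.6 130.6] tilt -74.5
plane n 836 [ 0.002 -0.955  0.296] c [  6.5  30.3 130.1] tilt -72.8
```

View pics/c8.png

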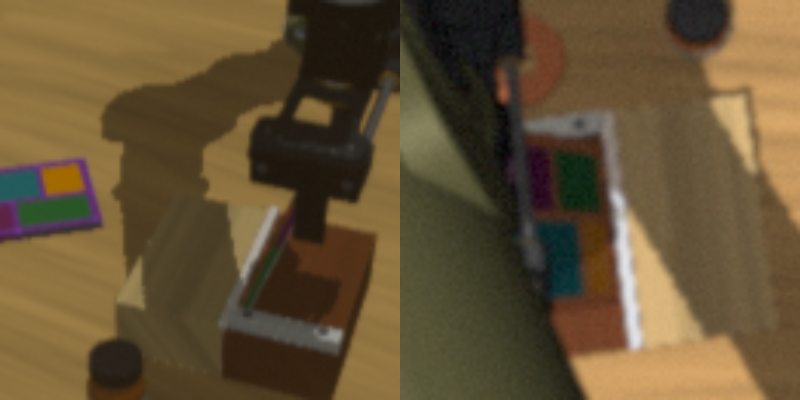

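```bash
cat >> plan.py <<'E'
def dn(ths,b0,b1,x):
    n=len(ths);o=[]
    for i,t in enumerate(ths):
        y,z=arc(t,bias=b0+(b1-b0)*i/(n-1));o.append((87,x,-y,z,90))
    return o
E
python3 - <<'E'
from plan import *
plan(dn(np.linspace(71,46,15),-2.5,3,37))
E
```

```text
[[87, 2.6, -0.0, 5.1, 0.0], [87, 5.9, -0.0, 6.5, 0.0], [87, 9.2, -0.0, 8.0, 0.0], [87, 12.5, -0.0, 9.6, 0.0], [87, 15.6, -0.0, 11.3, 0.0]]
[[87, 3.1, -0.0, 1.8, 0.0], [87, 6.2, -0.0, 3.8, 0.0], [87, 9.1, -0.0, 5.9, 0.0], [87, 12.0, -0.0, 8.0, 0.0], [87, 14.8, -0.0, 10.3, 0.0]]
[[87, 2.8, -0.0, 2.4, 0.0], [87, 5.4, -0.0, 4.9, 0.0], [87, 8.0, -0.0, 7.4, 0.0], [87, 10.5, -0.0, 10.1, 0.0], [87, 12.9, -0.0, 12.9, 0.0]]
end [ 37.  107.5 155.5  90. ]
```

Request:
arm_command(
  motion=[
    [87,2.6,0,2.0,0],
    [87,5.9,0,4.5,0],
    [87,9.2,0,7.0,0],
    [87,12.5,0,9.3,0],
    [87,15.6,0,11.3,0],
  ],
)

```text
time: 20.02
position: [0.5632, 0.163, 0.1793]
tool_rot: [-2.055, -2.376, 0.0]
ft_force: [0.8, 1.2, 0.6]
grip_width: 0.998
grip_force: 0.4
```

Request:
arm_command(
  motion=[
    [87,3.1,0,1.8,0],
    [87,6.2,0,3.8,0],
    [87,9.1,0,5.9,0],
    [87,12.0,0,8.0,0],
    [87,14.8,0,10.3,0],
  ],
)

```text
time: 20.43
position: [0.5613, 0.1775, 0.1692]
tool_rot: [-2.055, -2.376, -0.0]
ft_force: [-0.1, 1.3, 1.6]
grip_width: 0.997
grip_force: 0.8
```

Run:
```python
from plan import *
show();tilt(-70,75,5,100,zmin=75,n='top')
```

```text
t 20.43 blk [ 37.3  94.6 169.2] a 90.0 cmd [ 37.  107.5 155.5  90. ] F [0.1 1.3 1.6] w 86.7 gf 0.7546274783089757
plane n 1476 [ 0.003 -0.848  0.53 ] c [  3.5  46.5 121.9] tilt -58.0
```

Request:
arm_command(
  motion=[
    [87,1.8,0,2.4,0],
    [87,3.5,0,4.9,0],
    [87,5.2,0,7.4,0],
    [87,6.9,0,10.1,0],
    [87,8.9,0,12.9,0],
  ],
)

```text
time: 20.9
position: [0.56, 0.1868, 0.1566]
tool_rot: [-2.055, -2.376, -0.002]
ft_force: [-1.0, 2.4, 2.2]
grip_width: 1.002
grip_force: 1.1
```

Run:
```python
from plan import *
json.dump([37,103.5,155.5,90],open('cmd.json','w'))
show();tilt(-70,75,5,100,zmin=75,n='top')
```

```text
t 20.9 blk [ 37.4 103.9 156.6] a 90.0 cmd [ 37.  103.5 155.5  90. ] F [-0.6  2.5  2.2] w 87.2 gf 1.057682828977704
plane n 1454 [ 0.01  -0.799  0.602] c [ -0.   52.1 119.1] tilt -53.0
```

Request:
arm_command(
  motion=[
    [87,-1.2,0,0,0],
    [87,-2.4,0,0,0],
    [87,-3.6,0,0,0],
    [87,-4.8,0,0,0],
    [87,-6,0,0,0],
  ],
)

```text
time: 21.37
position: [0.561, 0.1791, 0.1564]
tool_rot: [2.056, 2.375, -0.001]
ft_force: [-0.0, 2.3, 1.1]
grip_width: 1.0
grip_force: 0.8
```

Run:
```python
from plan import *
json.dump([37,97.5,155.5,90],open('cmd.json','w'))
show();tilt(-70,75,5,100,zmin=75,n='top')
```

```text
t 21.37 blk [ 37.3  96.3 156.4] a 89.9 cmd [ 37.   97.5 155.5  90. ] F [0.3 2.3 1.1] w 87.0 gf 0.8137325663119555
plane n 1506 [ 0.004 -0.838  0.546] c [  5.   46.7 120.4] tilt -56.9
```

Run:
```python
from plan import *
plan([(87,37,25.4+130*np.cos(np.radians(t)),min(155.5,62+130*np.sin(np.radians(t))),90) for t in np.linspace(55,37,15)])
```

```text
[[87, 2.5, -0.0, 0.0, 0.0], [87, 4.8, -0.0, 0.0, 0.0], [87, 7.2, -0.0, 0.0, 0.0], [87, 9.5, -0.0, 0.0, 0.0], [87, 11.7, -0.0, 0.0, 0.0]]
[[87, 2.2, -0.0, 0.0, 0.0], [87, 4.4, -0.0, 0.0, 0.0], [87, 6.5, -0.0, 0.0, 0.0], [87, 8.6, -0.0, 2.0, 0.0], [87, 10.6, -0.0, 4.1, 0.0]]
[[87, 2.0, -0.0, 2.2, 0.0], [87, 3.9, -0.0, 4.4, 0.0], [87, 5.8, -0.0, 6.6, 0.0], [87, 7.6, -0.0, 8.9, 0.0], [87, 9.4, -0.0, 11.2, 0.0]]
end [ 37.  129.2 140.2  90. ]
```

Request:
arm_command(
  motion=[
    [87,2.5,0,0,0],
    [87,4.8,0,0,0],
    [87,7.2,0,0,0],
    [87,9.5,0,0,0],
    [87,11.7,0,0,0],
  ],
)

```text
time: 21.83
position: [0.559, 0.1917, 0.1562]
tool_rot: [-2.055, -2.376, 0.001]
ft_force: [-0.2, 0.7, -1.7]
grip_width: 1.001
grip_force: 0.3
```

Request:
arm_command(
  motion=[
    [87,2.2,0,0,0],
    [87,4.4,0,0,0],
    [87,6.5,0,0,0],
    [87,8.6,0,2.0,0],
    [87,10.6,0,4.1,0],
  ],
)

```text
time: 22.25
position: [0.5576, 0.2024, 0.1523]
tool_rot: [-2.055, -2.376, -0.0]
ft_force: [-1.0, 1.2, 0.3]
grip_width: 1.001
grip_force: 0.7
```

Run:
```python
from plan import *
show();tilt(-70,75,5,110,zmin=75,n='top')
```

```text
t 22.25 blk [ 37.3 119.7 152.3] a 90.0 cmd [ 37.  129.2 140.2  90. ] F [-0.8  1.3  0.3] w 87.1 gf 0.68717778660357
plane n 1803 [ 0.012 -0.689  0.725] c [  3.   62.5 113.8] tilt -43.5
```

Request:
arm_command(
  motion=[
    [87,2.0,0,2.2,0],
    [87,3.9,0,4.4,0],
    [87,5.8,0,6.6,0],
    [87,7.6,0,8.9,0],
    [87,9.4,0,11.2,0],
  ],
)

```text
time: 22.72
position: [0.5562, 0.2114, 0.1408]
tool_rot: [-2.055, -2.376, 0.0]
ft_force: [-1.4, 1.6, -0.4]
grip_width: 0.998
grip_force: 0.7
```

Request:
arm_command(
  motion=[
    [87,-0.8,0,1.0,0],
    [87,-1.6,0,2,0],
    [87,-2.4,0,3,0],
    [87,-3.2,0,4,0],
    [87,-4,0,5,0],
  ],
)

```text
time: 23.13
position: [0.557, 0.2077, 0.1363]
tool_rot: [-2.056, -2.375, -0.002]
ft_force: [-0.7, 4.2, 1.6]
grip_width: 1.001
grip_force: 2.1
```

Run:
```python
from plan import *
json.dump([37,125.2,135.2,90],open('cmd.json','w'))
show();tilt(-70,75,5,110,zmin=75,n='top')
```

```text
t 23.13 blk [ 37.4 125.1 136.3] a 89.9 cmd [ 37.  125.2 135.2  90. ] F [-0.1  4.3  1.6] w 87.1 gf 2.0709347538650036
plane n 1886 [ 0.009 -0.568  0.823] c [  4.4  62.3 105.2] tilt -34.6
```

Run:
```python
from plan import *
plan(dn(np.linspace(33.5,18,10),.8,4,37)+dn(np.linspace(16.8,4,10),4,4.5,37)+dn([3.2,2.4,1.6,.8,0],4.5,4.5,37))
```

```text
[[87, 0.8, -0.0, 1.4, 0.0], [87, 2.3, -0.0, 4.7, 0.0], [87, 3.7, -0.0, 8.1, 0.0], [87, 5.0, -0.0, 11.5, 0.0], [87, 6.2, -0.0, 15.0, 0.0]]
[[87, 1.1, -0.0, 3.5, 0.0], [87, 2.2, -0.0, 7.1, 0.0], [87, 3.1, -0.0, 10.7, 0.0], [87, 3.9, -0.0, 14.3, 0.0], [87, 4.6, -0.0, 18.0, 0.0]]
[[87, 0.7, -0.0, 2.6, 0.0], [87, 1.3, -0.0, 5.7, 0.0], [87, 1.9, -0.0, 8.8, 0.0], [87, 2.5, -0.0, 12.0, 0.0], [87, 2.9, -0.0, 15.1, 0.0]]
[[87, 0.4, -0.0, 3.2, 0.0], [87, 0.7, -0.0, 6.4, 0.0], [87, 0.9, -0.0, 9.6, 0.0], [87, 1.0, -0.0, 12.8, 0.0], [87, 1.1, -0.0, 16.0, 0.0]]
[[87, 0.0, -0.0, 1.8, 0.0], [87, 0.0, -0.0, 3.7, 0.0], [87, 0.0, -0.0, 5.5, 0.0], [87, -0.0, 0.0, 7.3, 0.0], [87, -0.1, 0.0, 9.1, 0.0]]
end [ 37.  139.9  62.   90. ]
```

Request:
arm_command(
  motion=[
    [87,0.8,0,1.4,0],
    [87,2.3,0,4.7,0],
    [87,3.7,0,8.1,0],
    [87,5.0,0,11.5,0],
    [87,6.2,0,15.0,0],
  ],
)

```text
time: 23.6
position: [0.5557, 0.2153, 0.1211]
tool_rot: [-2.054, -2.376, -0.003]
ft_force: [-1.5, 5.5, 1.5]
grip_width: 0.997
grip_force: 3.2
```

Run:
```python
from plan import *
show();tilt(-70,75,5,120,zmin=65,n='top')
```

```text
t 23.6 blk [ 37.3 132.8 121.1] a 90.0 cmd [ 37.  139.9  62.   90. ] F [-0.6  5.7  1.5] w 86.7 gf 3.177313506603241
plane n 2082 [ 0.017 -0.451  0.892] c [ 3.8 60.7 94.3] tilt -26.8
```

Request:
arm_command(
  motion=[
    [87,0.7,0,3.5,0],
    [87,1.4,0,7.1,0],
    [87,1.9,0,10.7,0],
    [87,2.3,0,14.3,0],
    [87,2.6,0,18.0,0],
  ],
)

```text
time: 24.07
position: [0.5548, 0.2212, 0.1037]
tool_rot: [-2.05, -2.374, -0.009]
ft_force: [-2.1, 11.6, 2.6]
grip_width: 1.0
grip_force: 6.1
```

Run:
```python
from plan import *
show();tilt(-70,75,5,120,zmin=62,n='top')
```

```text
t 24.07 blk [ 37.2 138.7 103.7] a 90.1 cmd [ 37.  139.9  62.   90. ] F [-0.4 11.8  2.6] w 87.0 gf 6.070836503058672
plane n 2092 [ 0.011 -0.313  0.95 ] c [ 4.2 60.5 85.1] tilt -18.3
```

Tracking well (18.3°, 12 N). Continue with the same bias.

Request:
arm_command(
  motion=[
    [87,0.7,0,2.6,0],
    [87,1.3,0,5.7,0],
    [87,1.9,0,8.8,0],
    [87,2.5,0,12.0,0],
    [87,2.9,0,15.1,0],
  ],
)

```text
time: 24.53
position: [0.5542, 0.2246, 0.0885]
tool_rot: [-2.05, -2.374, -0.01]
ft_force: [-2.1, 11.9, 1.5]
grip_width: 1.003
grip_force: 6.2
```

Request:
arm_command(
  motion=[
    [87,0.4,0,3.2,0],
    [87,0.7,0,6.4,0],
    [87,0.9,0,9.6,0],
    [87,1.0,0,12.8,0],
    [87,1.1,0,16.0,0],
  ],
)

```text
time: 24.95
position: [0.5539, 0.2264, 0.0723]
tool_rot: [-2.049, -2.374, -0.012]
ft_force: [-2.2, 13.5, -0.8]
grip_width: 1.001
grip_force: 6.8
```

Run:
```python
from plan import *
show();tilt(-70,75,5,120,zmin=62,n='top')
```

```text
t 24.95 blk [ 37.1 144.1  72.3] a 90.1 cmd [ 37.  139.9  62.   90. ] F [-0.2 13.6 -0.8] w 87.1 gf 6.827264352396014
plane n 2019 [-0.006 -0.071  0.997] c [ 7.2 60.  71.3] tilt -4.1
```

Request:
arm_command(
  motion=[
    [87,0,0,1.2,0],
    [87,0,0,2.4,0],
    [87,0,0,3.6,0],
    [87,0,0,4.8,0],
    [87,0,0,6,0],
  ],
)

```text
time: 25.42
position: [0.554, 0.2267, 0.0664]
tool_rot: [-2.049, -2.374, -0.012]
ft_force: [-2.8, 14.1, -2.0]
grip_width: 1.003
grip_force: 7.0
```

Request:
arm_command(
  motion=[
    [87,0,0,1,0],
    [87,0,0,2,0],
    [87,0,0,3,0],
    [87,0,0,3.8,0],
    [87,0,0,4.3,0],
  ],
)

```text
time: 25.83
position: [0.5541, 0.2268, 0.0629]
tool_rot: [-2.049, -2.374, -0.012]
ft_force: [-2.8, 13.0, 6.7]
grip_width: 0.999
grip_force: 6.6
```

Run:
```python
from plan import *
show();tilt(-70,75,5,120,zmin=62,n='top')
```

```text
t 25.83 blk [ 37.3 144.4  62.9] a 90.1 cmd [ 37.  139.9  62.   90. ] F [-0.9 13.3  6.7] w 86.9 gf 6.631173240020871
plane n 1827 [-0.006 -0.002  1.   ] c [ 2.8 57.6 67.6] tilt -0.1
```

Run:
```python
from plan import *
json.dump([37,139.8,61.7,90],open('cmd.json','w'))
w=[(87,37,139.8+4.5*i,61.7,90) for i in range(1,6)]
C=[37,162.3,61.7,90];w+=lin(87,(37,165,150),90,3,C)
w+=lin(60,(-82,58,150),0,14,[37,165,150,90]);w+=lin(60,(-82,58,76),0,3,[-82,58,150,0])
plan(w)
```

```text
[[87, 4.5, -0.0, 0.0, 0.0], [87, 9.0, -0.0, 0.0, 0.0], [87, 13.5, -0.0, 0.0, 0.0], [87, 18.0, -0.0, 0.0, 0.0], [87, 22.5, -0.0, 0.0, 0.0]]
[[87, 0.9, -0.0, -29.4, 0.0], [87, 1.8, -0.0, -58.9, 0.0], [87, 2.7, -0.0, -88.3, 0.0], [60, -4.9, -8.5, -88.3, 6.4], [60, -12.6, -17.0, -88.3, 12.9]]
[[60, -9.3, -6.6, 0.0, 6.4], [60, -18.7, -13.2, 0.0, 12.8], [60, -28.0, -19.7, 0.0, 19.2], [60, -37.4, -26.3, 0.0, 25.7], [60, -46.7, -32.9, 0.0, 32.1]]
[[60, -11.4, -0.6, 0.0, 6.4], [60, -22.8, -1.2, 0.0, 12.9], [60, -34.3, -1.8, 0.0, 19.3], [60, -45.7, -2.4, 0.0, 25.7], [60, -57.1, -3.0, 0.0, 32.1]]
[[60, -10.0, 5.5, 0.0, 6.5], [60, -20.0, 11.1, 0.0, 12.9], [60, -20.0, 11.1, 24.7, 12.9], [60, -20.0, 11.1, 49.3, 12.9], [60, -20.0, 11.1, 74.0, 12.9]]
end [-82.  58.  76.  -0.]
```

Request:
arm_command(
  motion=[
    [87,4.5,0,0,0],
    [87,9,0,0,0],
    [87,13.5,0,0,0],
    [87,18,0,0,0],
    [87,22.5,0,0,0],
  ],
)

```text
time: 26.3
position: [0.552, 0.2413, 0.0612]
tool_rot: [2.056, 2.374, -0.002]
ft_force: [0.0, 0.7, 0.9]
grip_width: 0.997
grip_force: 0.0
```

Request:
arm_command(
  motion=[
    [87,0.9,0,-29.4,0],
    [87,1.8,0,-58.9,0],
    [87,2.7,0,-88.3,0],
    [60,-4.9,-8.5,-88.3,6.4],
    [60,-12.6,-17.0,-88.3,12.9],
  ],
)

```text
time: 26.72
position: [0.5379, 0.2282, 0.1521]
tool_rot: [2.313, 2.124, 0.006]
ft_force: [-0.4, -1.0, -1.1]
grip_width: 0.918
grip_force: 0.0
```

Request:
arm_command(
  motion=[
    [60,-9.3,-6.6,0,6.4],
    [60,-18.7,-13.2,0,12.8],
    [60,-28.0,-19.7,0,19.2],
    [60,-37.4,-26.3,0,25.7],
    [60,-46.7,-32.9,0,32.1],
  ],
)

```text
time: 27.13
position: [0.4999, 0.1825, 0.1499]
tool_rot: [2.812, 1.4, -0.001]
ft_force: [0.1, -0.3, 0.0]
grip_width: 0.699
grip_force: 0.0
```

Request:
arm_command(
  motion=[
    [60,-11.4,-0.6,0,6.4],
    [60,-22.8,-1.2,0,12.9],
    [60,-34.3,-1.8,0,19.3],
    [60,-45.7,-2.4,0,25.7],
    [60,-57.1,-3.0,0,32.1],
  ],
)

```text
time: 27.55
position: [0.4633, 0.1386, 0.1499]
tool_rot: [3.089, 0.568, -0.0]
ft_force: [-0.1, 1.3, -0.0]
grip_width: 0.693
grip_force: 0.0
```

Request:
arm_command(
  motion=[
    [60,-10,5.5,0,6.5],
    [60,-20,11.1,0,12.9],
    [60,-20,11.1,24.7,12.9],
    [60,-20,11.1,49.3,12.9],
    [60,-20,11.1,74,12.9],
  ],
)

```text
time: 27.97
position: [0.4495, 0.1211, 0.0757]
tool_rot: [3.132, 0.225, 0.003]
ft_force: [0.0, -0.2, 0.3]
grip_width: 0.69
grip_force: 0.0
```

Run:
```python
from plan import *
show();tilt(-40,50,10,125,zmin=62,n='scene')
a,d=snap('scene','s9.png')
P=pts('scene',d).reshape(-1,3)*1000;B=np.c_[(P[:,:2]-O)@RB,P[:,2]]
for y in (20,50,85,115):
  m=(abs(B[:,1]-y)<5)&(abs(B[:,2]-68.5)<3)&(B[:,0]<62)&(B[:,0]>-75);print(y,np.percentile(B[m,0],[1,3,97,99]).round(1))
m=(abs(B[:,0])<40)&(abs(B[:,2]-69)<2.5)&(B[:,1]>4);print('y',np.percentile(B[m,1],[1,99]).round(1))
cv2.imwrite('pics/s9c.png',cv2.resize(a[130:270,270:430],(800,600),interpolation=cv2.INTER_CUBIC)[:,:,::-1])
```

```text
t 27.97 blk [-81.4  55.   75.7] a -0.1 cmd [-82.  58.  76.  -0.] F [ 0.  -0.2  0.3] w 60.0 gf 0.0
plane n 1020 [-0.  0.  1.] c [ 6.3 68.5 69.9] tilt 0.0
20 [-72.9 -69.7  53.9  56.2]
50 [-51.8 -49.5  54.2  54.9]
85 [-73.3 -66.9  52.7  55.4]
115 [-51.9 -47.5  56.2  57. ]
y [  5.5 413.4]
```

View pics/s9c.png

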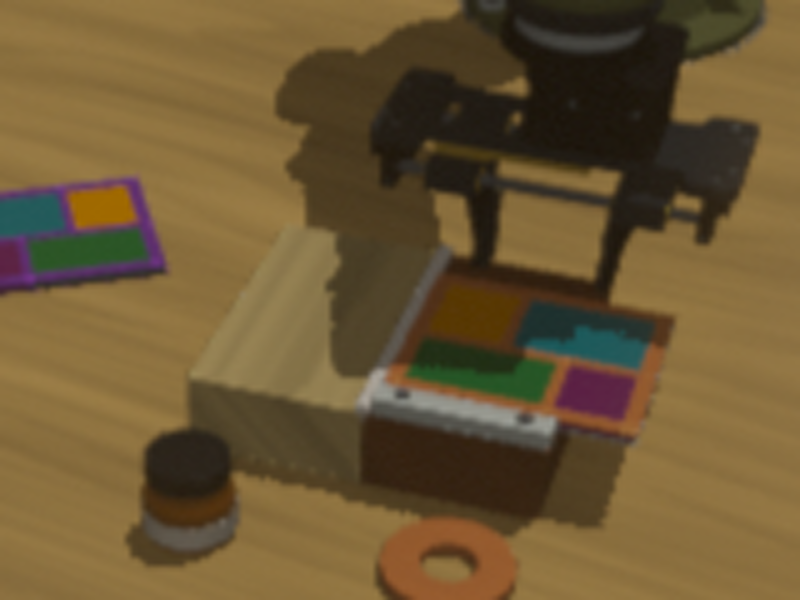

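Request:
arm_command(
  motion=[
    [60,4,0,0,0],
    [60,8,0,0,0],
    [60,12,0,0,0],
    [60,15,0,0,0],
    [60,18,0,0,0],
  ],
)

```text
time: 28.48
position: [0.4674, 0.1244, 0.0761]
tool_rot: [3.133, 0.226, 0.0]
ft_force: [-0.9, -0.0, -0.1]
grip_width: 0.686
grip_force: 0.0
```

Request:
arm_command(
  motion=[
    [60,1.2,0,0,0],
    [60,2.4,0,0,0],
    [60,3.6,0,0,0],
    [60,4.8,0,0,0],
    [60,6,0,0,0],
  ],
)

```text
time: 28.9
position: [0.4717, 0.1255, 0.0758]
tool_rot: [3.133, 0.227, -0.003]
ft_force: [-3.9, 0.8, 2.2]
grip_width: 0.692
grip_force: 1.8
```

Request:
arm_command(
  motion=[
    [60,1,0,0,0],
    [60,2,0,0,0],
    [60,3,0,0,0],
    [60,4,0,0,0],
  ],
)

```text
time: 29.23
position: [0.4741, 0.1258, 0.0755]
tool_rot: [3.132, 0.228, -0.01]
ft_force: [-11.8, -0.1, 8.2]
grip_width: 0.688
grip_force: 5.9
```

Request:
arm_command(
  motion=[
    [60,0,0,-1,0],
    [60,1,0,-2,0],
    [60,2,0,-2,0],
    [60,3,0,-2,0],
    [60,3,0,-2,0],
  ],
)

```text
time: 29.65
position: [0.4743, 0.1257, 0.0759]
tool_rot: [3.131, 0.229, -0.019]
ft_force: [-11.7, -0.3, 3.5]
grip_width: 0.691
grip_force: 6.4
```

Run:
```python
from plan import *
show()
a,d=snap('scene','s10.png')
P=pts('scene',d).reshape(-1,3)*1000;B=np.c_[(P[:,:2]-O)@RB,P[:,2]]
for y in (20,50,85,115):
  m=(abs(B[:,1]-y)<5)&(abs(B[:,2]-68.5)<3)&(B[:,0]<72)&(B[:,0]>-75);print(y,np.percentile(B[m,0],[97,99,100]).round(1))
cv2.imwrite('pics/s10c.png',cv2.resize(a[190:270,330:430],(750,600),interpolation=cv2.INTER_CUBIC)[:,:,::-1])
```

```text
t 29.65 blk [-56.2  55.9  75.9] a 0.1 cmd [-82.  58.  76.  -0.] F [-11.7   1.4   3.5] w 60.1 gf 6.409347206354141
20 [51.1 55.2 55.4]
50 [52.  54.3 54.5]
85 [53.4 55.2 55.8]
115 [61.  61.9 62.5]
```

Request:
arm_command(
  motion=[
    [60,-1.5,0,0,0],
    [60,-4,0,0,0],
    [60,-8,0,0,0],
    [60,-16,0,0,0],
    [60,-26,0,0,0],
  ],
)

```text
time: 30.12
position: [0.4549, 0.1225, 0.0786]
tool_rot: [-3.133, -0.225, -0.004]
ft_force: [0.5, 0.5, 0.1]
grip_width: 0.689
grip_force: 0.0
```

Request:
arm_command(
  motion=[
    [60,0,0,-30,0],
    [60,0,0,-65,0],
    [60,0,0,-100,0],
    [60,0,35,-120,0],
    [60,0,75,-140,0],
  ],
)

```text
time: 30.53
position: [0.465, 0.0526, 0.2198]
tool_rot: [3.132, 0.236, 0.009]
ft_force: [0.8, -0.2, -0.2]
grip_width: 0.694
grip_force: 0.0
```

Request:
arm_command(
  motion=[
    [60,0,40,0,0],
    [60,0,80,0,0],
    [60,0,120,0,0],
    [60,0,160,0,0],
    [60,0,200,0,0],
  ],
)

```text
time: 30.95
position: [0.493, -0.1491, 0.2175]
tool_rot: [3.132, 0.226, 0.003]
ft_force: [0.1, -0.3, 0.0]
grip_width: 0.693
grip_force: 0.0
```

Request:
arm_command(
  motion=[
    [60,0,40,0,0],
    [60,0,80,0,0],
    [60,0,120,0,0],
    [60,0,160,0,0],
    [60,0,160,0,0],
  ],
)

```text
time: 31.37
position: [0.5138, -0.3158, 0.2162]
tool_rot: [3.129, 0.207, -0.0]
ft_force: [-2.0, -1.0, -1.0]
grip_width: 0.689
grip_force: 0.0
```

Run:
```python
from plan import *
show();tilt(-40,50,10,125,zmin=62,n='top')
im,d=snap('top','t11.png');P=pts('top',d);Q=P.reshape(-1,3)*1000;B=np.c_[(Q[:,:2]-O)@RB,Q[:,2]].reshape(400,640,3)
hsv=cv2.cvtColor(im,cv2.COLOR_RGB2HSV)
# rail: low saturation bright, block region; panel: rest at z~68 
R=(B[...,2]>55)&(B[...,2]<85)&(B[...,0]>-90)&(B[...,0]<90)&(B[...,1]>-5)&(B[...,1]<145)
rail=R&(hsv[...,1]<70)&(hsv[...,2]>110)&(B[...,0]>50)
for y in range(10,140,12):
    s=R&(abs(B[...,1]-y)<4)
    r=B[...,0][s&rail];p=B[...,0][s&(hsv[...,1]>100)&(B[...,2]>63.5)]
    print(y,'panel x',np.percentile(p,[2,98]).round(1),'rail min',np.percentile(r,[3]).round(1) if len(r) else None,np.median(B[...,2][s&rail]).round(1) if len(r) else '')
m=(R&(hsv[...,1]>100)&(B[...,2]>63.5));q=B[m][:,:2].astype(np.float32);print(cv2.minAreaRect(q),np.percentile(q[:,1],[1,99]))
```

```text
t 31.37 blk [ -80.9 -386.6  216.2] a -0.7 cmd [-82.  58.  76.  -0.] F [-2.2 -0.7 -1. ] w 60.0 gf 0.0
plane n 1707 [0.001 0.001 1.   ] c [ 4.9 67.9 67.3] tilt 0.1
10 panel x [-42.5  60.7] rail min [65.7] 72.7
22 panel x [-41.4  61.1] rail min [65.5] 74.6
34 panel x [-43.6  61.1] rail min [64.7] 73.1
46 panel x [-44.9  61.8] rail min [65.4] 73.6
58 panel x [-43.4  61.3] rail min [65.1] 74.0
70 panel x [-44.1  61.3] rail min [64.5] 73.6
82 panel x [-43.8  61.7] rail min [65.7] 74.8
94 panel x [-43.6  61. ] rail min [65.4] 72.0
106 panel x [-44.1  60.3] rail min None 
118 panel x [-43.8  59.6] rail min None 
130 panel x [-44.2  60.8] rail min None 
((1.5907249450683594, 70.85508728027344), (125.015869140625, 129.2920684814453), 0.6037470698356628) [  7.56643653 134.33041229]
```

```bash
python3 -c "
from bench import *
print(close_job())"
```

```text
the job is handed in; nothing more can be done
None
```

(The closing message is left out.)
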